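Fish a dropped bracket out of a drive guard with a hooked rod

ROBOT

A 7-joint arm with a two-finger parallel gripper is mounted at the origin on a cart in front of the work surface, level with it; the furniture and walls round the work are solid. World frame = base frame: x ahead of the robot, y to its left, z up, the work surface at z = 0. Lengths are in m, angles in rad, forces in N, time in s.
With the tool pointing down it reaches from about 0.4 to 0.85 m from the base axis. Payload 10.4 kg.
Tool frame: the origin (TCP) lies at the very end of the fingers, on their centre line; the grasp point (between the pads) lies 19 mm behind it (manip.grip_point_offset is the z of the grasp point in the tool frame, in m); z points along the fingers, y is the direction in which the jaws open and shut (so a half turn about z gives the same grasp; the last joint's range is limited). The gripper opens to 85 mm and grips with 20 to 120 N. Pads are 22 mm wide; open, the fingers measure 114 mm over their backs; the gripper's body (76 mm by 85 mm) begins 54 mm behind the grasp point. The pads swing forward as they close: fully open they stand 13 mm farther back than shut.
Start: joints at [-1.231, 0.332, -0.065, 1.46, 0.022, 1.35, -0.088], TCP at [0.222, 0.584, 0.231] pointing down, gripper open.
Joint ranges: [-2.6, 2.6], [-0.5, 2.12], [-1.47, 1.34], [0.16, 2.42], [-1.27, 4.41], [0.06, 2.06], [-2.6, 2.6]. Speed limits (rad/s): [2.22, 2.22, 2.79, 2.79, 3.14, 3.14, 3.14].

INTERFACE

Orientations are given as a unit quaternion [x, y, z, w].
In Python, from workcell import manip, camera, get_calibration, hand_in gives the robot as it stands.
- The arm moves only by the shell command python3 -m pendant 'ROWS' [FORCE]. ROWS is JSON, a list of rows, each a list of 5 numbers: the shift along the tool's x, y, z in units of 40 mm (1.0 is 40 mm), then the turn about the tool's z in units of 6 degrees (1.0 is 6 degrees), then the closure, from 0 (fully open) to 1 (shut). A call has 1 to 5 rows; each row is the pose to reach, as a shift and turn from the pose commanded when the call began, along the tool's axes at that moment; what a row does not reach only later rows make up. A row lasts 1/8 s, in which the tool goes at most 62.5 mm and 10.7 degrees, less where a joint would pass 70% of its speed; a pose out of reach is approached as far as the arm can. A call with a gripper value outside its range is refused whole. The fingers move at their own pace and stop on an object; FORCE is the grip in N (left out, the last holds). Time passes only in rows, so rows that repeat a pose let the fingers close. It gives the time, the measured TCP pose, the force and the opening at its end, in the units of the state.
- manip.get_obs(): the state, without advancing time (a new reading comes with each control period).
- camera(name): name is "scene" or "top" or "wrist"; returns (picture, depth): 480x640x3 uint8, red, green, blue; 480x640 float32, m along the optical axis (not along the pixel's ray), 0 where there is no reading.
- get_calibration(name): a dict with "vfov" (degrees; the focal length in pixels is half the picture's height over the tangent of half this angle, whatever the lens; pixels are square), "cx", "cy" (the principal point, pixels), "distortion" ([k1, k2, p1, p2, k3] as OpenCV has them; the pictures are not rectified), "position" and "rotation" of the camera in the world. Camera axes: x right, y down, z forward; pixel columns grow to the right and rows downward; lengths in m; the calibration is good to about 2 mm. A picture is of the moment at which its call begins: read the wrist's pose just before it. get_calibration takes no time and is no camera call; for the wrist camera it gives the pose at the moment of the call.
- hand_in(): hands the job in, once; it reports no verdict.
The state is a dict: "clock": time; "joint_pos": joint angles; "joint_velocities": joint speeds; "tau": joint torques, N m; "position": TCP position; "ee_rot": TCP orientation; "ft_force": force on the tool from outside, world axes, zero at the start; "torque": the same for the moment, N m; "grip_width": opening from 0.0 (shut) to 1.0 (fully open).
Only numpy, scipy, OpenCV 4.12 (cv2) and the standard library are available. Lean on these libraries where they do the work, as an engineer would, in place of code of your own. Each camera call takes 0.05 s, during which the arm holds its last target.

TASK

A grey bracket has dropped inside the yellow barred guard: pull the hooked rod out from under the riser, set it down on the bench and let go, then take it again by its red handle and use it to draw the bracket right out through the guard's open mouth, keeping the fingers off the bracket until it is clear of the guard. Then lay the rod flat on the bench outside the guard, and put the bracket in the cardboard tray. Leave the other loose things where they are.

Things in the scene. Friction and masses are not known exactly. Their poses are not given: they have to be found in the camera images.
- guard: Yellow barred guard of a belt drive, fixed: 170 (its x) by 160 (its y), top 58 high, grey motor behind its closed -y end (to y = -195). Bars close the top and both x sides; only the +y side is open, at bench level: a mouth 150 wide, 50 clear height. The floor inside, at bench level, is dark, free to y = -55 (a pulley beyond). Origin: centre of the 170x160 footprint at bench level; z up.
- guard_mouth (a point): Middle of the guard's open mouth at bench level (80 from the guard's origin along its y); axes as the guard's, +y points straight out of the guard.
- riser: Low dark steel bench riser (bridge), fixed: 90 deep (its x), 170 wide (its y) over the shelf, flat feet to 214, clear height 51 below its shelf, shelf top at 55; two fittings stand on its rear half, up to 110 high. Open at its front (-x, towards the robot). Origin: centre of the footprint at bench level.
- riser_front (a point): Middle of the riser's front edge at bench level; axes as the riser's, -x points out from under it towards the robot.
- hook_rod: Loose hooked rod, 200 long along its x, 0.12 kg, lies flat on handle and hook. Red handle x = -100 to -50, square steel shank to x = 92, down-turned hook at the +x end. Origin: underside, mid-length; z up; centre of mass about x = -15. At the start the handle lies under the riser and the hook points out towards the robot.
- rod_handle (a point): Middle of the rod's red ribbed handle (50 long, 24 wide in y, 30 high), 75 from the rod's origin, 15 above the underside; axes as the rod's.
- rod_shank (a point): Point on the bare steel shank (9x9 square, its centre line 20 above the rod's underside), 45 from the rod's origin towards the hook; a good first grasp; axes as the rod's.
- rod_foot (a point): Underside of the hook, middle of the inner face (towards the handle) of its cross foot, 92 from the rod's origin along its x; axes as the rod's. The foot is 8 thick (x), 44 wide (y), 14 high, joined up to the shank by a neck 12 wide; the shank's underside is 15.5 up, so it passes over the 9 high bracket.
- dropped_bracket: Grey sheet-metal bracket, 62 (its x) by 24 (its y), 9 high, 0.04 kg: a top plate 2 thick with both ends folded down as legs. Lies on its legs inside the guard, roughly lengthwise across it, its middle 60 to 78 in from the mouth. Origin: centre of its underside. Grip across the folded ends (62) or across the 24 width (plate edge at z = 7 to 9).
- tray: Brown cardboard parts tray, fixed, on the left-hand bench (world y over 0.118 m), whose top is 3 higher: walls 2 thick and 45 high, floor 2 thick. Its inside spans x = -58 to 66, y = -94 to 94 in its own frame. Origin at bench level; z up.
- wood_handle: Bystander, loose: dark red-brown handle, 117x35x35, lying. Origin: centre of its underside.
- rubber_wedge: Bystander, loose: black wedge, 68x30x24. Origin: centre of its underside.
- white_can: Bystander, loose: white open can, 87 across, 103 high. Origin: centre of its underside.
- clamp: Bystander, loose: copper-coloured flat clamp ring with an arm, 84x55x9. Origin: centre of its underside.
- black_cap: Bystander, loose: black domed cap with a stud, 58 across, 44 high. Origin: centre of its underside.
- copper_pipe: Bystander, loose: thin bent copper pipe, 160x46x19. Origin: centre of its underside.

How it is judged:
On the way, in this order (a step that is already met when the one before it is completed fails the run):
1. the rod lies flat on the bench, let go, with the middle of its handle at least 30 mm out from under the riser (height (world z) of rod_foot below 0.006 m and height (world z) of rod_handle below 0.021 m and angle between hook_rod's own z axis and vertical below 0.1 rad and contact force between the fingers and hook_rod below 0.05 N and x of rod_handle in the frame of riser_front below -0.03 m), for 0.1 s.
2. the rod, held by its handle (grasp within 45 mm of the handle's middle), bears on the bracket inside the guard (y of dropped_bracket in the frame of guard_mouth below 0 m and contact force between hook_rod and dropped_bracket above 0.05 N and distance between the grasp point and rod_handle below 0.045 m and contact force between the fingers and hook_rod above 0.5 N), for 0.05 s.
3. the bracket's middle is at least 32 mm outside the guard's mouth, still on the bench (y of dropped_bracket in the frame of guard_mouth above 0.032 m and height (world z) of dropped_bracket below 0.015 m), for 0.1 s.
At the end, for the whole second after the job is handed in: The bracket's middle is inside the tray's walls, less than 40 mm above the tray's underside, at rest and released; the rod lies flat on the bench (within 0.1 rad, foot and handle within 6 mm of resting height), released and at rest, with its foot outside the guard (x of dropped_bracket in the frame of tray between -0.058 and 0.066 m and y of dropped_bracket in the frame of tray between -0.094 and 0.094 m and z of dropped_bracket in the frame of tray below 0.04 m and linear speed of each of dropped_bracket, hook_rod below 0.02 m/s and height (world z) of rod_foot below 0.006 m and height (world z) of rod_handle below 0.021 m and angle between hook_rod's own z axis and vertical below 0.1 rad and contact force between the fingers and hook_rod below 0.05 N and contact force between the fingers and dropped_bracket below 0.05 N and (y of rod_foot in the frame of guard_mouth above 0 m or x of rod_foot in the frame of guard_mouth above 0.085 m or x of rod_foot in the frame of guard_mouth below -0.085 m or y of rod_foot in the frame of guard_mouth below -0.16 m)); the robot touches nothing.
It fails at once if the fingers touch the bracket while its middle is less than 25 mm outside the guard's mouth (contact force between the fingers and dropped_bracket above 0.3 N and y of dropped_bracket in the frame of guard_mouth below 0.025 m).
It fails at once if one of the loose bystanders is moved by more than 40 mm (distance of any of wood_handle, rubber_wedge, white_can, clamp, black_cap, copper_pipe from where it was at the start of the episode above 0.04 m).
It also fails if it takes over 62 s, if anything falls off the work surface, if the arm or the gripper's body presses on something with over 40 N, if the wrist force passes 120 N, or if a joint passes its speed limit or range.

## Working session

There is one attempt and no reset: what is moved stays moved. The work goes in short steps, Python scripts to look and compute and a shell command to move; the robot and the scene stay as the last step left them, time stands still between calls to the robot, and variables do not carry over. Pictures are saved under pics/ and viewed, and the job is handed in when it is done.

```bash
ls; mkdir -p pics; cat > h.py <<'E'
import numpy as np, cv2
from workcell import manip, camera, get_calibration
def K(c):
    f=240/np.tan(np.radians(c['vfov'])/2); return np.array([[f,0,c['cx']],[0,f,c['cy']],[0,0,1.]])
def R(c):
    r=np.array(c['rotation'],float)
    if r.shape==(3,3): return r
    from scipy.spatial.transform import Rotation
    return Rotation.from_quat(r.ravel()).as_matrix()
def ray(c,uv):
    p=cv2.undistortPoints(np.array(uv,float).reshape(-1,1,2),K(c),np.array(c['distortion'],float)).reshape(-1,2)
    return np.c_[p,np.ones(len(p))]@R(c).T
def atz(c,uv,z):
    d=ray(c,uv);o=np.array(c['position']);s=(z-o[2])/d[:,2];return o+s[:,None]*d
def withdepth(c,uv,D):
    d=ray(c,uv);return np.array([np.array(c['position'])+D[int(round(v)),int(round(u))]*dd for (u,v),dd in zip(uv,d)])
def proj(c,X):
    X=np.array(X,float).reshape(-1,3);r=R(c).T;t=-r@np.array(c['position'])
    return cv2.projectPoints(X,cv2.Rodrigues(r)[0],t,K(c),np.array(c['distortion'],float))[0].reshape(-1,2)
def snap(name,tag):
    c=get_calibration(name);im,D=camera(name);np.savez(f'pics/{tag}.npz',D=D,im=im)
    import pickle;pickle.dump(c,open(f'pics/{tag}.pkl','wb'))
    cv2.imwrite(f'pics/{tag}.png',im[:,:,::-1]);return c,im,D
def load(tag):
    import pickle;z=np.load(f'pics/{tag}.npz');return pickle.load(open(f'pics/{tag}.pkl','rb')),z['im'],z['D']
def crop(tag,x0,y0,x1,y1,s,out):
    im=cv2.imread(f'pics/{tag}.png')[y0:y1,x0:x1];cv2.imwrite(f'pics/{out}.png',cv2.resize(im,None,fx=s,fy=s,interpolation=cv2.INTER_CUBIC))
E
python3 - <<'E'
from h import *
for n in ['scene','top','wrist']:
    c,_,_=snap(n,n+'0');print(n,c)
print(manip.get_obs(),manip.grip_point_offset)
E
```

```text
pics
scene {'vfov': 43.06522489284722, 'cx': 311.4206937196763, 'cy': 243.52816161862842, 'distortion': array([-0.13587667,  0.        ,  0.        ,  0.        ,  0.        ]), 'position': array([-0.02996686, -0.98993294,  1.43762247]), 'rotation': array([ 0.90660628, -0.25119016,  0.08788267, -0.32748311])}
top {'vfov': 53.252456787566146, 'cx': 320.5435968669724, 'cy': 241.95805548724576, 'distortion': array([-0.06711238,  0.        ,  0.        ,  0.        ,  0.        ]), 'position': array([0.44374745, 0.0207839 , 1.53773926]), 'rotation': array([ 0.71564198, -0.69753432,  0.03106893, -0.01836189])}
wrist {'vfov': 71.08044118008928, 'cx': 323.04492737095336, 'cy': 244.02075012932048, 'distortion': array([-0.00607573,  0.        ,  0.        ,  0.        ,  0.        ]), 'position': array([0.15036611, 0.61102579, 0.3734762 ]), 'rotation': array([0.81373868, 0.5616901 , 0.08504253, 0.12288762])}
{'clock': 0.15, 'joint_pos': array([-1.23062323,  0.33271764, -0.06468506,  1.46073041,  0.021595  ,
        1.34995676, -0.08851089]), 'joint_velocities': array([ 0.00127147, -0.00269487,  0.00067554, -0.00256664, -0.00219545,
        0.00160331,  0.00036704]), 'tau': array([ 6.11899723e-04, -6.25833392e+01,  4.91947308e-02, -3.91848135e+01,
        1.61821791e-02,  7.65624514e-03,  2.95785617e-05]), 'position': array([0.22169559, 0.58404293, 0.23071293]), 'ee_rot': array([ 1.80398226e-01,  9.83593497e-01, -5.53389202e-04, -7.59725963e-05]), 'ft_force': array([-0.14008853,  0.5263348 , -0.09032217]), 'torque': array([-0.02699573, -0.02224195,  0.03670707]), 'grip_width': 0.9997284585487882} -0.0187
```

View pics/top0.png

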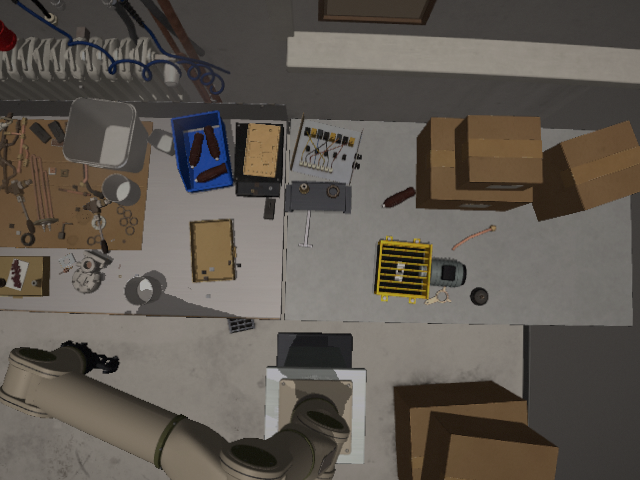

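View pics/scene0.png

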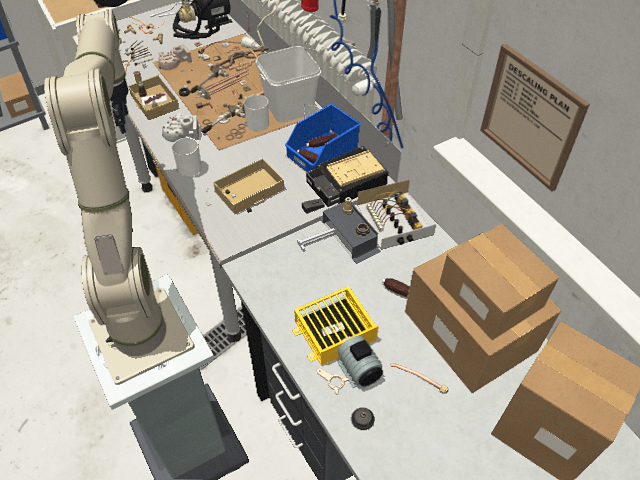

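```bash
python3 - <<'E'
from h import *
crop('top0',180,160,380,310,4,'t1');crop('top0',360,170,510,320,4,'t2');crop('scene0',200,140,460,260,3,'s1');crop('scene0',270,260,470,440,4,'s2')
E
```

```text
(no output)
```

View pics/t1.png

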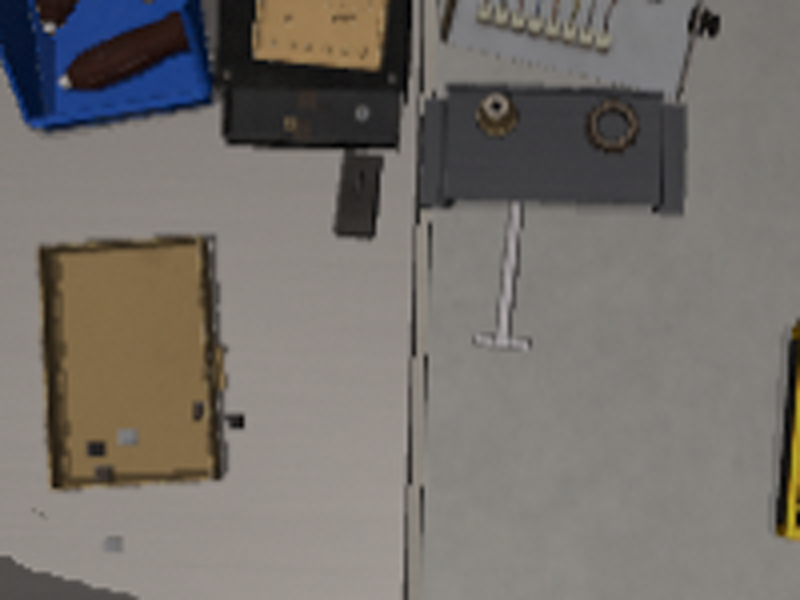

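View pics/t2.png

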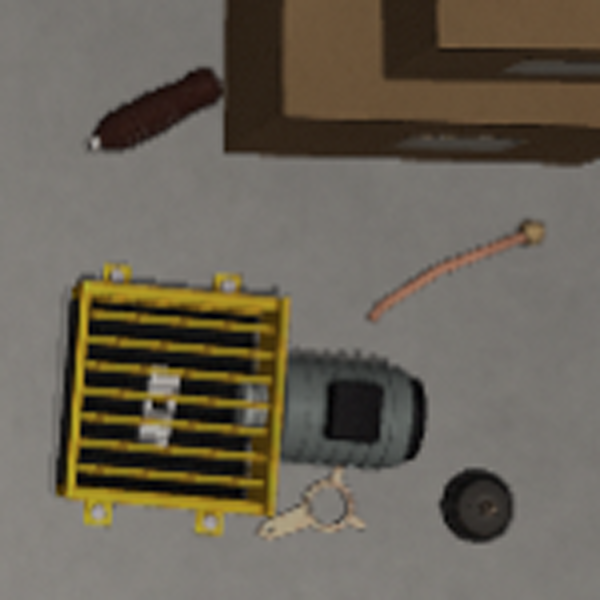

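View pics/s1.png

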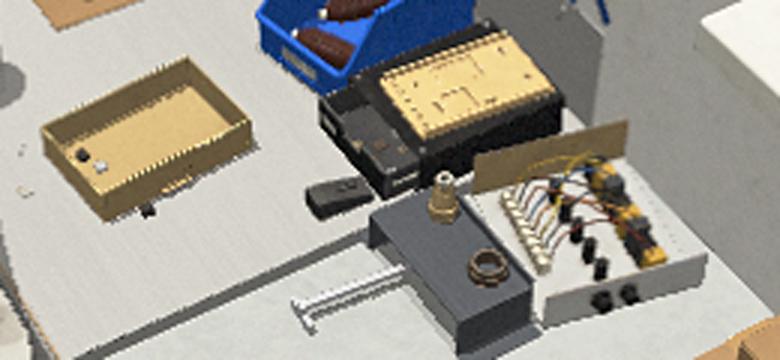

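View pics/s2.png

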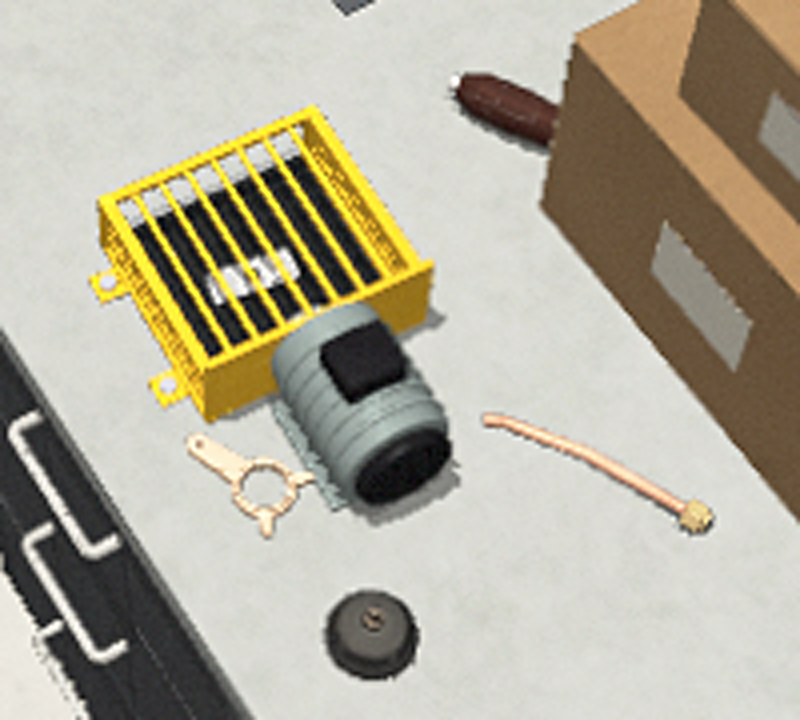

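```bash
python3 - <<'E'
from h import *
np.set_printoptions(precision=4,suppress=True)
c,im,D=load('top0');s,im2,D2=load('scene0')
def t1(*p):return [(180+x/4,160+y/4) for x,y in p]
def t2(*p):return [(360+x/4,170+y/4) for x,y in p]
def tri(uv1,uv2):
    out=[]
    for a,b in zip(uv1,uv2):
        d1=ray(c,[a])[0];d2=ray(s,[b])[0];o1=np.array(c['position']);o2=np.array(s['position'])
        d1/=np.linalg.norm(d1);d2/=np.linalg.norm(d2)
        A=np.c_[d1,-d2];t=np.linalg.lstsq(A,o2-o1,rcond=None)[0]
        p,q=o1+t[0]*d1,o2+t[1]*d2;out.append(np.r_[(p+q)/2,np.linalg.norm(p-q)])
    return np.array(out)
p=t1((516,205),(512,250),(504,330));print('shank z.0245\n',atz(c,p,.0245),'\n',withdepth(c,p,D))
p=t1((475,341),(530,347),(502,344));print('foot z.014\n',atz(c,p,.014))
p=t1((447,205),(660,205),(450,88),(662,95));print('riser z.055\n',atz(c,p,.055),withdepth(c,p,D)[:,2])
p=t2((85,283),(288,298),(270,515),(62,497));g=atz(c,p,.058);print('guard\n',g)
print('guardmid',g.mean(0),np.linalg.norm(np.roll(g,1,0)-g,axis=1))
p=t2((162,370),(152,443),(157,407));print('br\n',atz(c,p,.009),withdepth(c,p,D))
p=t1((42,245),(212,237),(217,480),(55,488));print('tray z.048\n',atz(c,p,.048))
# tri: bracket, hook
print(tri(t2((85,283),(288,298),(162,370),(152,443))+t1((502,340),(516,205),(447,205)),
 [(270+100/4,260+203/4),(270+313/4,260+110/4),(270+292/4,260+262/4),(270+216/4,260+290/4),(200+300/3,140+305/3),(200+405/3,140+268/3),(200+372/3,140+215/3)]))
E
```

```text
shank z.0245
 [[0.6471 0.0341 0.0245]
 [0.611  0.0363 0.0245]
 [0.5471 0.0409 0.0245]] 
 [[0.6464 0.034  0.0291]
 [0.6109 0.0363 0.0256]
 [0.5473 0.0409 0.0226]]
foot z.014
 [[0.5385 0.0639 0.014 ]
 [0.5348 0.02   0.014 ]
 [0.5366 0.0423 0.014 ]]
riser z.055
 [[ 0.6415  0.0876  0.055 ]
 [ 0.6461 -0.0786  0.055 ]
 [ 0.7339  0.088   0.055 ]
 [ 0.7331 -0.0783  0.055 ]] [0.0013 0.004  0.0612 0.0044]
guard
 [[ 0.5565 -0.1932  0.058 ]
 [ 0.5489 -0.3528  0.058 ]
 [ 0.38   -0.3404  0.058 ]
 [ 0.3904 -0.1782  0.058 ]]
guardmid [ 0.4689 -0.2662  0.058 ] [0.1667 0.1597 0.1694 0.1626]
br
 [[ 0.4919 -0.2635  0.009 ]
 [ 0.4333 -0.2563  0.009 ]
 [ 0.4621 -0.2599  0.009 ]] [[ 0.4904 -0.2546  0.0568]
 [ 0.4336 -0.2476  0.0573]
 [ 0.4621 -0.2595  0.011 ]]
tray z.048
 [[0.6027 0.4038 0.048 ]
 [0.6124 0.2708 0.048 ]
 [0.4232 0.2598 0.048 ]
 [0.4136 0.3855 0.048 ]]
[[ 0.484  -0.1751  0.01    0.1591]
 [ 0.512  -0.2989  0.2252  0.0545]
 [ 0.4937 -0.2648  0.0074  0.0041]
 [ 0.4358 -0.2575  0.0094  0.0057]
 [ 0.5388  0.0424  0.0248  0.0008]
 [ 0.6514  0.032   0.0239  0.0094]
 [ 0.6449  0.0856  0.058   0.0083]]
```

```bash
cat >> h.py <<'E'
from scipy.spatial.transform import Rotation as Rot
def go(x,y,z,jaw=None,ref=None):
    """jaw: desired world angle (deg, mod 180) of tool y axis"""
    o=manip.get_obs();Rt=Rot.from_quat(o['ee_rot']).as_matrix();p=o['position'] if ref is None else np.array(ref)
    d=Rt.T@(np.array([x,y,z])-p)/.04
    a=np.degrees(np.arctan2(Rt[1,1],Rt[0,1]));t=0
    if jaw is not None: t=-(((jaw-a+90)%180)-90)/6
    print('pos',o['position'].round(4),'jaw',round(a,1),'zaxis',Rt[:,2].round(3),'clk',o['clock'],'gw',round(o['grip_width'],3),'j1,7',o['joint_pos'][[0,6]].round(2));print('rows',d.round(2),round(t,2))
E
python3 -c "
from h import *
go(.56,.041,.2,85.8)"
```

```text
pos [0.2217 0.584  0.2307] jaw 69.2 zaxis [-0.    -0.001 -1.   ] clk 0.15 gw 1.0 j1,7 [-1.23 -0.09]
rows [-12.72  -9.69   0.78] -2.76
```

```bash
python3 -m pendant '[[-1.4,-1.1,0.3,-1,0],[-2.6,-2.0,0.4,-2,0],[-3.9,-3.0,0.5,-2.76,0],[-5.2,-4.0,0.5,-2.76,0],[-6.5,-5,0.6,-2.76,0]]'; python3 -c "
from h import *
go(.56,.041,.2,85.8)"
```

```text
clock: 0.78
position: [0.3859, 0.3175, 0.2083]
ee_rot: [0.037, 0.999, 0.0, 0.0]
ft_force: [1.2, 0.2, 0.1]
grip_width: 0.997
pos [0.3859 0.3175 0.2083] jaw 85.8 zaxis [ 0.     0.001 -1.   ] clk 0.775 gw 0.997 j1,7 [-0.86  0.72]
rows [-4.85 -6.57  0.2 ] -0.01
```

```bash
python3 -m pendant '[[-1.0,-1.4,0.1,0,0],[-2,-2.7,0.2,0,0],[-3,-4,0.2,0,0],[-4,-5.3,0.2,0,0],[-4.85,-6.57,0.2,0,0]]'; python3 - <<'E'
from h import *
go(.5875,.039,.05,85.8)
c,im,D=snap('wrist','w1');print(c['position'])
E
```

```text
clock: 1.4
position: [0.5526, 0.0539, 0.2002]
ee_rot: [0.037, 0.999, 0.0, 0.0]
ft_force: [0.8, 0.7, -0.4]
grip_width: 0.999
pos [0.5526 0.0539 0.2002] jaw 85.8 zaxis [ 0.  0. -1.] clk 1.4 gw 0.999 j1,7 [-0.5   1.38]
rows [-0.9  -0.31  3.75] 0.0
[0.47653879 0.05941035 0.34302638]
```

View pics/w1.png

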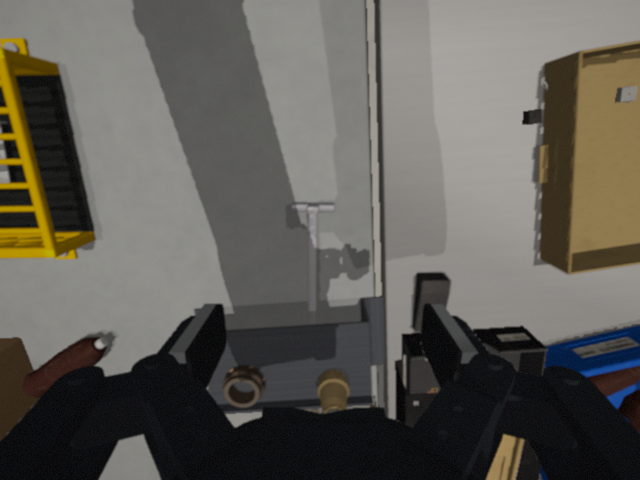

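```bash
python3 - <<'E'
from h import *
np.set_printoptions(precision=4,suppress=True)
c,im,D=load('w1')
crop('w1',270,180,370,320,5,'w1c')
print(atz(c,[(312,308),(312.5,225)],.0245),atz(c,[(293,206),(334,206)],.014))
print(withdepth(c,[(312,290),(312,240)],D))
E
```

```text
[[0.6447 0.036  0.0245]
 [0.5549 0.044  0.0245]] [[0.5368 0.0258 0.014 ]
 [0.5398 0.0663 0.014 ]]
[[0.624  0.0377 0.0244]
 [0.5703 0.0422 0.024 ]]
```

View pics/w1c.png

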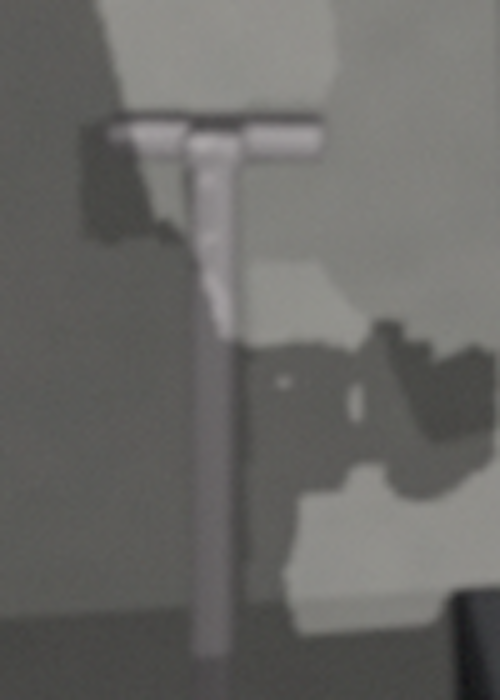

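```bash
python3 -m pendant '[[-0.9,-0.33,1,0,0],[-0.9,-0.33,2.5,0,0],[-0.9,-0.33,3.5,0,0.3],[-0.9,-0.33,4.2,0,0.5],[-0.9,-0.33,4.2,0,0.5]]' 30; python3 - <<'E'
from h import *
go(.5875,.040,.005,85.2)
E
```

```text
clock: 2.08
position: [0.585, 0.0395, 0.0301]
ee_rot: [0.037, 0.999, -0.001, -0.002]
ft_force: [-0.1, 0.4, 1.1]
grip_width: 0.495
pos [0.585  0.0395 0.0301] jaw 85.8 zaxis [-0.005 -0.001 -1.   ] clk 2.075 gw 0.495 j1,7 [-0.43  1.49]
rows [-0.06  0.02  0.63] 0.1
```

```bash
python3 -m pendant '[[-0.06,0.02,0.4,0.1,0.5],[-0.06,0.02,0.63,0.1,0.6],[-0.06,0.02,0.63,0.1,1],[-0.06,0.02,0.63,0.1,1],[-0.06,0.02,0.63,0.1,1]]' 40;python3 -m pendant '[[0,0,0,0,1],[0,0,0,0,1]]'; python3 - <<'E'
from h import *
go(.45,.050,.005)
E
```

```text
clock: 2.7
position: [0.5895, 0.0403, 0.0074]
ee_rot: [0.042, 0.999, 0.0, 0.0]
ft_force: [-0.1, 1.6, -0.7]
grip_width: 0.089
clock: 2.95
position: [0.5894, 0.0403, 0.0072]
ee_rot: [0.042, 0.999, 0.0, 0.0]
ft_force: [-0.3, 0.3, 1.4]
grip_width: 0.096
pos [0.5894 0.0403 0.0072] jaw 85.2 zaxis [ 0.  0. -1.] clk 2.95 gw 0.096 j1,7 [-0.42  1.49]
rows [ 3.49 -0.05  0.05] 0
```

```bash
python3 -m pendant '[[0.4,0,-0.02,0,1],[1.2,0,-0.02,0,1],[2.1,0,-0.02,0,1],[3.0,0,-0.02,0,1],[3.5,0,-0.02,0,1]]';python3 -m pendant '[[0,0,0,0,1],[0,0,0,0,1]]'; python3 - <<'E'
from h import *
go(.45,.050,.005)
snap('wrist','w2')
E
```

```text
clock: 3.58
position: [0.448, 0.0522, 0.0077]
ee_rot: [0.042, 0.999, 0.0, -0.0]
ft_force: [0.8, -1.0, -0.8]
grip_width: 0.094
clock: 3.82
position: [0.4508, 0.0521, 0.0081]
ee_rot: [0.042, 0.999, 0.0, 0.001]
ft_force: [0.2, -0.3, -0.7]
grip_width: 0.095
pos [0.4508 0.0521 0.0081] jaw 85.2 zaxis [ 0.001  0.    -1.   ] clk 3.825 gw 0.095 j1,7 [-0.54  1.37]
rows [ 0.02 -0.06  0.08] 0
```

View pics/w2.png

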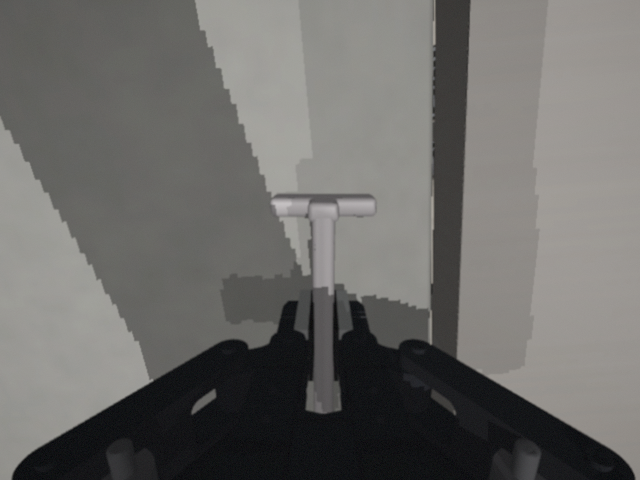

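```bash
python3 -m pendant '[[0,0,0.02,0,1],[0,0,0.02,0,0.5],[0,0,0.02,0,0.4],[0,0,0.02,0,0.4],[0,0,0.02,0,0.4]]';python3 -m pendant '[[0,0,-0.5,0,0.3],[0,0,-2,0,0],[0,0,-3.2,0,0],[0,0,-4.4,0,0],[-0.5,0,-5.0,0,0]]'; python3 - <<'E'
from h import *
go(.45,.050,.005)
snap('wrist','w3');snap('top','top3')
crop('top3',260,190,460,320,4,'top3c')
E
```

```text
clock: 4.5
position: [0.4498, 0.0521, 0.007]
ee_rot: [0.042, 0.999, 0.0, -0.0]
ft_force: [0.2, -0.0, -0.2]
grip_width: 0.6
clock: 5.12
position: [0.4701, 0.0507, 0.2099]
ee_rot: [0.042, 0.999, 0.001, 0.002]
ft_force: [0.9, -0.0, -0.9]
grip_width: 1.0
pos [0.4701 0.0507 0.2099] jaw 85.2 zaxis [ 0.003  0.002 -1.   ] clk 5.125 gw 1.0 j1,7 [-0.58  1.28]
rows [ 0.52 -0.07  5.12] 0
```

View pics/w3.png

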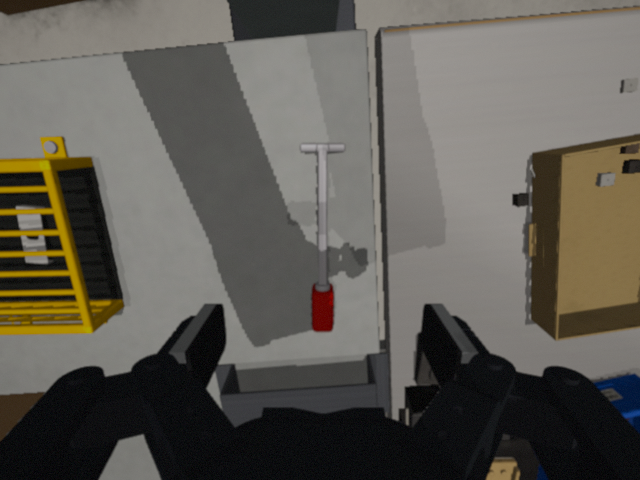

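View pics/top3c.png

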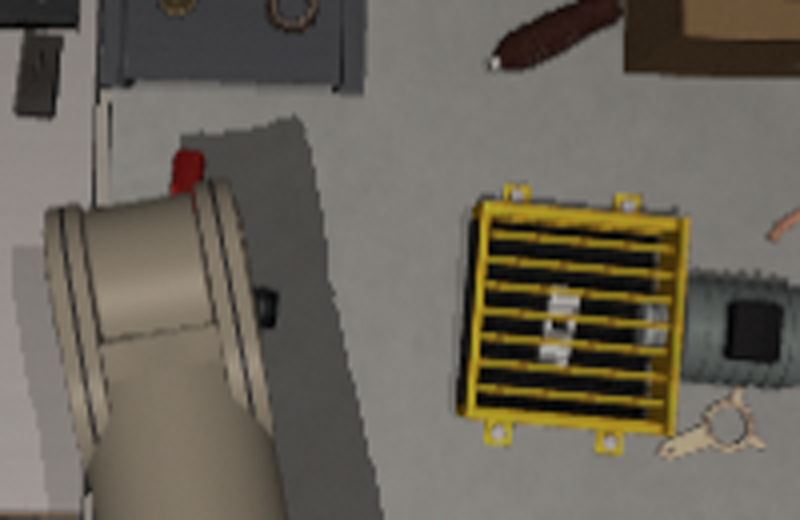

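```bash
python3 - <<'E'
from h import *
np.set_printoptions(precision=4,suppress=True)
c,im,D=load('w3')
crop('w3',0,120,140,360,3,'w3g');crop('w3',290,130,360,340,3,'w3r')
print(atz(c,[(323,290),(321.5,329)],.030),atz(c,[(322,165),(323,285)],.0245),atz(c,[(302,148),(343,148)],.014))
print(withdepth(c,[(322,310),(322,240)],D))
E
```

```text
[[0.5449 0.0454 0.03  ]
 [0.5913 0.0399 0.03  ]] [[0.4174 0.0551 0.0245]
 [0.5416 0.0457 0.0245]] [[0.4005 0.0371 0.014 ]
 [0.4038 0.0767 0.014 ]]
[[0.5679 0.0424 0.0305]
 [0.4917 0.0488 0.0248]]
```

View pics/w3g.png

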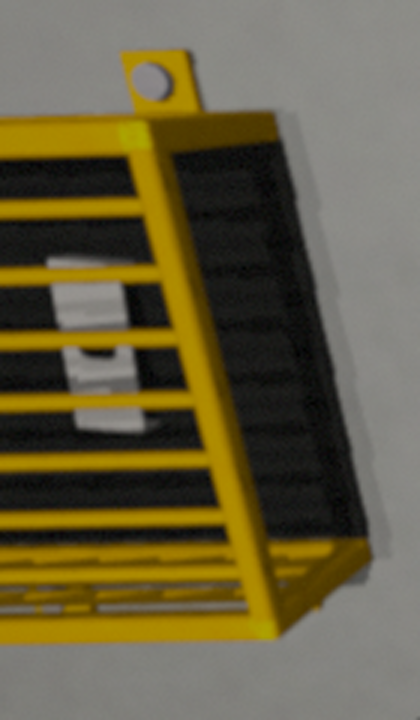

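View pics/w3r.png

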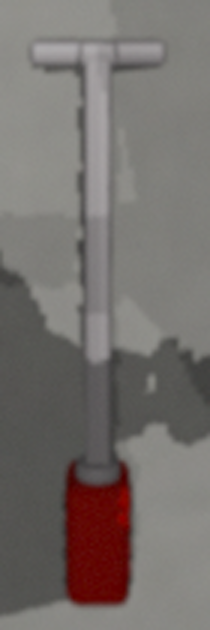

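```bash
python3 - <<'E'
from h import *
np.set_printoptions(precision=4,suppress=True)
c,im,D=load('w3')
g=lambda *p:[(x/3,120+y/3) for x,y in p]
print('top',atz(c,g((150,120),(278,636)),.058));print('bot',atz(c,g((277,140),(370,555)),0.))
print('br',atz(c,g((48,262),(123,262),(138,430),(76,428)),.009))
t,_,_=load('top0')
for z in (.0,.058): print(proj(t,[[.4735,-.186,z]]))
E
```

```text
top [[ 0.3912 -0.1755  0.058 ]
 [ 0.5582 -0.1872  0.058 ]]
bot [[ 0.4009 -0.1799  0.    ]
 [ 0.5583 -0.1892  0.    ]]
br [[ 0.4343 -0.2649  0.009 ]
 [ 0.4365 -0.2389  0.009 ]
 [ 0.4974 -0.2541  0.009 ]
 [ 0.4948 -0.2764  0.009 ]]
[[375.9744 267.6846]]
[[378.4872 267.3837]]
```

```bash
python3 - <<'E'
from h import *
go(.568,.0427,.05,85.0)
E
```

```text
pos [0.4721 0.0506 0.2098] jaw 85.2 zaxis [ 0.005  0.002 -1.   ] clk 5.225 gw 1.0 j1,7 [-0.58  1.29]
rows [-2.38 -0.    4.01] 0.03
```

```bash
python3 -m pendant '[[-1.0,0,0.7,0,0],[-2.0,0,1.8,0,0],[-2.38,0,3.0,0,0],[-2.38,0,4.0,0,0],[-2.38,0,4.0,0,0]]'; python3 - <<'E'
from h import *
go(.568,.0427,.0045,85.0)
snap('wrist','w4')
E
```

```text
clock: 5.85
position: [0.5614, 0.0418, 0.0435]
ee_rot: [0.042, 0.999, -0.001, -0.004]
ft_force: [0.1, -0.1, 0.4]
grip_width: 0.998
pos [0.5614 0.0418 0.0435] jaw 85.2 zaxis [-0.007 -0.002 -1.   ] clk 5.85 gw 0.998 j1,7 [-0.49  1.48]
rows [-0.17  0.04  0.97] 0.03
```

View pics/w4.png

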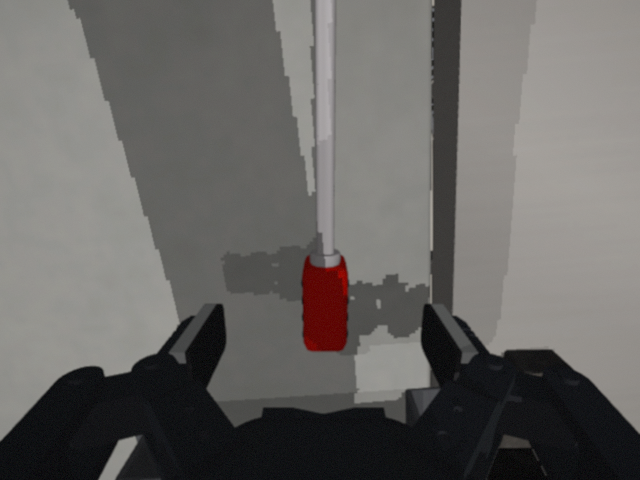

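```bash
python3 -m pendant '[[-0.1,0.04,0.5,0,0],[-0.13,0.04,0.97,0,0.2],[-0.13,0.04,0.97,0,0.5],[-0.13,0.04,0.97,0,1],[-0.13,0.04,0.97,0,1]]' 90; python3 -m pendant '[[0,0,0,0,1],[0,0,0,0,1],[0,0,-0.5,0,1],[0,0,-1.2,0,1],[0,0,-2,0,1]]'; python3 - <<'E'
from h import *
go(.53,.04,.1,176)
snap('wrist','w5')
E
```

```text
clock: 6.52
position: [0.5705, 0.0435, 0.0092]
ee_rot: [0.042, 0.999, 0.0, 0.001]
ft_force: [0.2, 0.1, -0.3]
grip_width: 0.26
clock: 7.15
position: [0.5697, 0.0435, 0.09]
ee_rot: [0.042, 0.999, 0.0, 0.0]
ft_force: [0.8, 0.5, -0.7]
grip_width: 0.261
pos [0.5697 0.0435 0.09  ] jaw 85.2 zaxis [ 0.  0. -1.] clk 7.15 gw 0.261 j1,7 [-0.5   1.46]
rows [ 0.98 -0.17 -0.25] 14.86
```

View pics/w5.png

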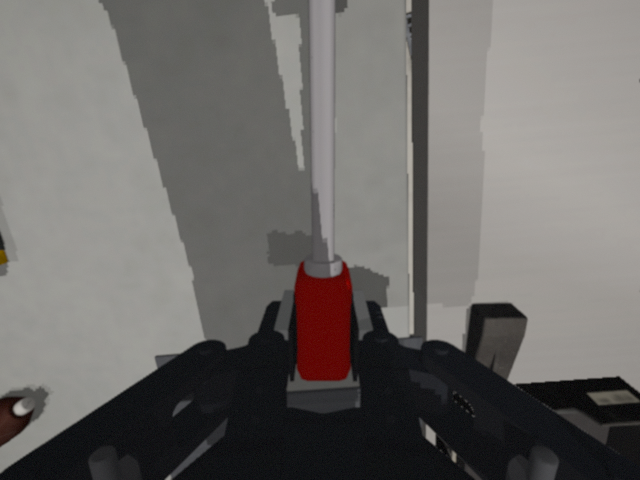

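```bash
python3 -m pendant '[[0.2,0,-0.2,-1.6,1],[0.4,0,-0.25,-3.2,1],[0.6,0,-0.25,-4.8,1],[0.8,0,-0.25,-6.4,1],[1,0,-0.25,-8,1]]'; python3 - <<'E'
from h import *
go(.5,.035,.1,176)
E
```

```text
clock: 7.82
position: [0.5299, 0.0469, 0.0993]
ee_rot: [-0.37, 0.929, -0.0, 0.001]
ft_force: [-0.5, 0.4, -0.2]
grip_width: 0.262
pos [0.5299 0.0469 0.0993] jaw 133.5 zaxis [ 0.001  0.    -1.   ] clk 7.825 gw 0.262 j1,7 [-0.43  2.22]
rows [ 0.75  0.3  -0.02] -7.09
```

```bash
python3 -m pendant '[[0.2,0,0,-1.6,1],[0.4,0.1,0,-3.2,1],[0.5,0.2,0,-4.8,1],[0.75,0.3,0,-6.4,1],[0.75,0.3,0,-7.1,1]]'; python3 - <<'E'
from h import *
go(.49,.035,.1,176);print(manip.get_obs()['joint_pos'].round(2))
E
```

```text
clock: 8.45
position: [0.4995, 0.0342, 0.0856]
ee_rot: [-0.595, 0.803, 0.005, -0.018]
ft_force: [0.3, 0.2, -1.8]
grip_width: 0.26
pos [0.4995 0.0342 0.0856] jaw 163.1 zaxis [-0.034 -0.013 -0.999] clk 8.45 gw 0.26 j1,7 [0.2  2.59]
rows [ 0.06  0.24 -0.35] -2.15
[ 0.2   0.25 -0.41  1.9   0.12  1.04  2.59]
```

```bash
python3 -m pendant '[[0,0,-0.3,1,1],[0,0.1,-0.3,1.6,1],[0,0.1,-0.3,1.6,1]]'; python3 - <<'E'
from h import *
go(.49,.035,.012);print(manip.get_obs()['joint_pos'].round(2))
E
```

```text
clock: 8.82
position: [0.4963, 0.0354, 0.0976]
ee_rot: [-0.525, 0.851, 0.003, -0.018]
ft_force: [0.4, -0.8, -0.4]
grip_width: 0.261
pos [0.4963 0.0354 0.0976] jaw 153.4 zaxis [-0.034 -0.013 -0.999] clk 8.825 gw 0.261 j1,7 [0.18 2.43]
rows [0.02 0.08 2.14] 0
[ 0.18  0.23 -0.39  1.9   0.1   1.07  2.43]
```

```bash
python3 -m pendant '[[0,0.05,0.6,0.3,1],[0,0.05,1.2,0.3,1],[0,0.05,1.7,0.3,1],[0,0.05,1.9,0.3,1],[0,0.05,1.95,0.3,1]]'; python3 - <<'E'
from h import *
go(.49,.035,.009);print(manip.get_obs()['joint_pos'].round(2))
snap('wrist','w6');snap('scene','s6');crop('s6',200,140,420,340,3.5,'s6c')
E
```

```text
clock: 9.45
position: [0.4916, 0.0358, 0.0189]
ee_rot: [-0.512, 0.859, 0.004, -0.018]
ft_force: [-0.9, -0.2, 0.0]
grip_width: 0.259
pos [0.4916 0.0358 0.0189] jaw 151.6 zaxis [-0.035 -0.012 -0.999] clk 9.45 gw 0.259 j1,7 [0.16 2.35]
rows [0.03 0.02 0.25] 0
[ 0.16  0.33 -0.37  1.97  0.16  0.9   2.35]
```

View pics/s6c.png

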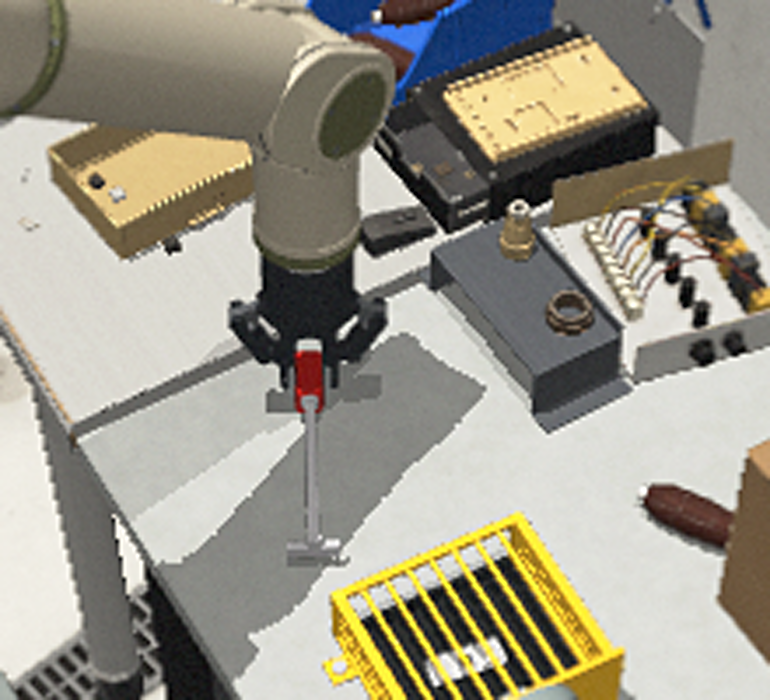

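```bash
python3 -m pendant '[[0,0,0.12,0,1],[0,0,0.2,0,1],[0,0,0.22,0,1]]';python3 -m pendant '[[0,0,0,0,0.6],[0,0,0,0,0.4],[0,0,0,0,0.2],[0,0,0,0,0.2]]';python3 -m pendant '[[0,0,-0.5,0,0.1],[0,0,-1.7,0,0],[0,0,-3,0,0],[0,0,-4,1.7,0],[0,0,-4,3.4,0]]'; python3 - <<'E'
from h import *
go(.49,.035,.17);print(manip.get_obs()['joint_pos'].round(2))
E
```

```text
clock: 9.93
position: [0.4911, 0.0356, 0.0099]
ee_rot: [-0.512, 0.859, 0.004, -0.018]
ft_force: [-1.6, -0.5, 2.9]
grip_width: 0.257
clock: 10.42
position: [0.4913, 0.0357, 0.01]
ee_rot: [-0.512, 0.859, 0.004, -0.018]
ft_force: [0.0, 1.0, 0.3]
grip_width: 0.803
clock: 11.05
position: [0.4987, 0.0379, 0.1734]
ee_rot: [-0.349, 0.937, -0.001, -0.016]
ft_force: [0.1, 0.6, -0.6]
grip_width: 1.0
pos [0.4987 0.0379 0.1734] jaw 130.9 zaxis [-0.029 -0.012 -1.   ] clk 11.05 gw 1.0 j1,7 [0.16 2.07]
rows [0.21 0.09 0.09] 0
[ 0.16  0.15 -0.36  1.82  0.06  1.22  2.07]
```

```bash
python3 -m pendant '[[0,0,0,1.7,0],[0,0,0,3.4,0],[0,0,0,5.1,0],[0,0,0,6.8,0],[0,0,0,8.5,0]]';python3 -m pendant '[[0,0,0,1.7,0],[0,0,0,3.4,0],[0,0,0,5.1,0],[0,0,0,6.8,0],[0,0,0,8.5,0]]';python3 -m pendant '[[0,0,0,1.7,0],[0,0,0,3.4,0],[0,0,0,5.1,0],[0,0,0,6.8,0],[0,0,0,8.5,0]]'; python3 - <<'E'
from h import *
go(.49,.035,.17,153);print(manip.get_obs()['joint_pos'].round(2))
snap('wrist','w7');snap('top','top7')
crop('top7',260,190,460,320,4,'top7c')
E
```

```text
clock: 11.68
position: [0.4968, 0.0376, 0.1699]
ee_rot: [0.088, 0.996, -0.008, -0.017]
ft_force: [0.1, 0.2, -0.2]
grip_width: 0.998
clock: 12.3
position: [0.4968, 0.0376, 0.1699]
ee_rot: [0.508, 0.861, -0.014, -0.012]
ft_force: [-0.5, -0.4, -0.0]
grip_width: 1.001
clock: 12.92
position: [0.4968, 0.0376, 0.1699]
ee_rot: [0.83, 0.558, -0.018, -0.005]
ft_force: [0.0, 0.7, 0.4]
grip_width: 1.004
pos [0.4968 0.0376 0.1699] jaw -22.1 zaxis [-0.035 -0.012 -0.999] clk 12.925 gw 1.004 j1,7 [-0.   -0.58]
rows [-0.12 -0.13  0.  ] 0.81
[-0.    0.14 -0.18  1.83  0.03  1.21 -0.58]
```

View pics/w7.png

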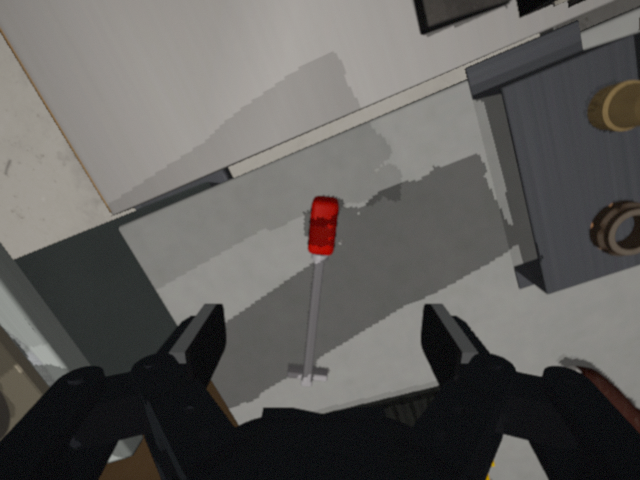

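View pics/top7c.png

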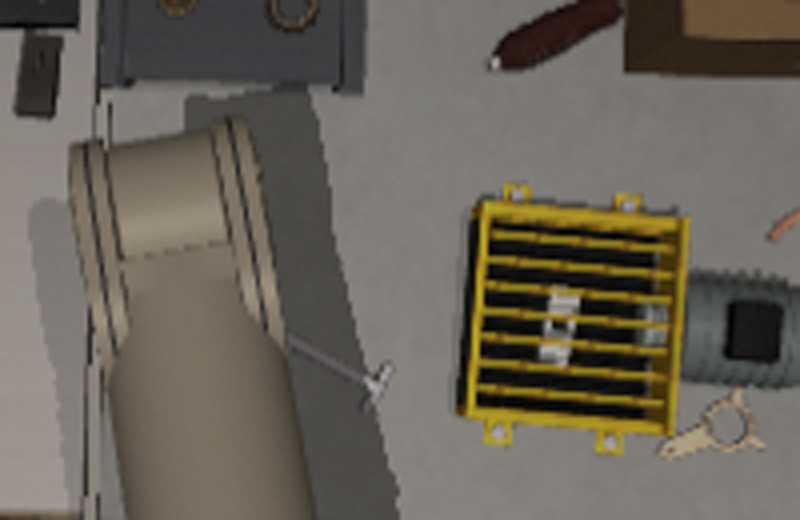

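```bash
python3 - <<'E'
from h import *
np.set_printoptions(precision=4,suppress=True)
c,im,D=load('w7')
h=atz(c,[(325,199),(321.5,254)],.030);f=atz(c,[(319,262),(309,368)],.0245);print(h,f,h.mean(0))
d=f[1]-f[0];print(np.degrees(np.arctan2(d[1],d[0])));print(withdepth(c,[(323,225),(313,320)],D))
m=h.mean(0);ang=np.degrees(np.arctan2(d[1],d[0]))
go(m[0],m[1],.05,ang-90)
E
```

```text
[[0.5032 0.0617 0.03  ]
 [0.4818 0.017  0.03  ]] [[ 0.4758  0.0088  0.0245]
 [ 0.4217 -0.0956  0.0245]] [0.4925 0.0394 0.03  ]
-117.36425336604405
[[ 0.4932  0.0414  0.0306]
 [ 0.4468 -0.046   0.0229]]
pos [0.4968 0.0377 0.1699] jaw -21.9 zaxis [-0.035 -0.012 -0.999] clk 13.025 gw 0.998 j1,7 [-0.   -0.58]
rows [ 0.07 -0.03  3.  ] 0.9
```

```bash
python3 -m pendant '[[0.07,-0.03,1,0.9,0],[0.07,-0.03,2.2,0.9,0],[0.07,-0.03,3,0.9,0],[0.07,-0.03,3,0.9,0]]'; python3 - <<'E'
from h import *
go(.4925,.0400,.006,152.6)
E
```

```text
clock: 13.52
position: [0.4907, 0.039, 0.0481]
ee_rot: [0.852, 0.523, -0.02, -0.005]
ft_force: [0.3, -0.3, 0.8]
grip_width: 1.001
pos [0.4907 0.039  0.0481] jaw -27.0 zaxis [-0.04  -0.013 -0.999] clk 13.525 gw 1.001 j1,7 [-0.02 -0.7 ]
rows [0.07 0.06 1.05] 0.07
```

```bash
python3 -m pendant '[[0.05,0.05,0.6,0,0],[0.05,0.05,1.02,0,0.2],[0.05,0.05,1.02,0,0.5],[0.05,0.05,1.02,0,1],[0.05,0.05,1.02,0,1]]' 100; python3 -m pendant '[[0,0,0,0,1],[0,0,0,0,1]]';python3 - <<'E'
from h import *
go(.486,.036,.02,176)
E
```

```text
clock: 14.15
position: [0.4949, 0.0397, 0.0105]
ee_rot: [0.853, 0.521, -0.017, -0.003]
ft_force: [0.0, 0.7, 2.2]
grip_width: 0.257
clock: 14.4
position: [0.495, 0.0397, 0.0105]
ee_rot: [0.853, 0.521, -0.017, -0.003]
ft_force: [-0.8, 0.9, 6.4]
grip_width: 0.254
pos [0.495  0.0397 0.0105] jaw -27.2 zaxis [-0.033 -0.012 -0.999] clk 14.4 gw 0.254 j1,7 [-0.03 -0.71]
rows [-0.19 -0.16 -0.23] -3.87
```

```bash
python3 -m pendant '[[0,0,-0.5,0,1],[-0.1,-0.1,-0.6,-1.5,1],[-0.2,-0.15,-0.6,-3,1],[-0.2,-0.15,-0.6,-3.9,1],[-0.2,-0.15,-0.6,-3.9,1]]'; python3 - <<'E'
from h import *
go(.474,-.129,.0255,176)
snap('scene','s8');snap('top','top8');crop('s8',230,200,410,350,4,'s8c');crop('top8',260,190,460,320,4,'top8c')
snap('wrist','w8')
E
```

```text
clock: 15.02
position: [0.4859, 0.0355, 0.0339]
ee_rot: [0.73, 0.683, -0.017, -0.007]
ft_force: [-0.0, 0.2, -0.0]
grip_width: 0.255
pos [0.4859 0.0355 0.0339] jaw -3.8 zaxis [-0.034 -0.012 -0.999] clk 15.025 gw 0.255 j1,7 [ 0.04 -0.31]
rows [-4.12 -0.01  0.27] 0.03
```

View pics/s8c.png

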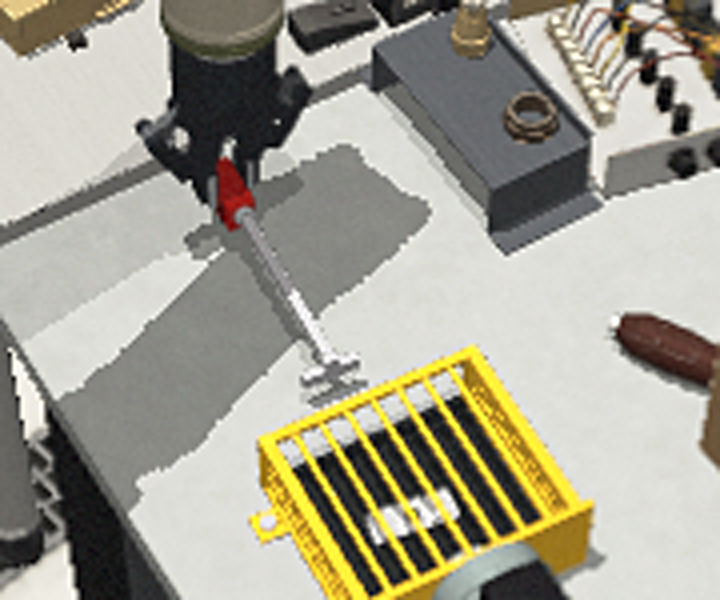

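View pics/top8c.png

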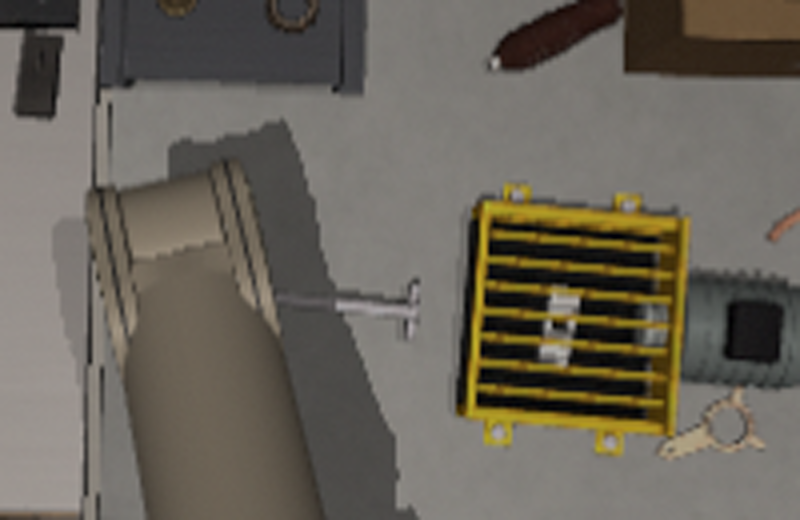

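View pics/w8.png

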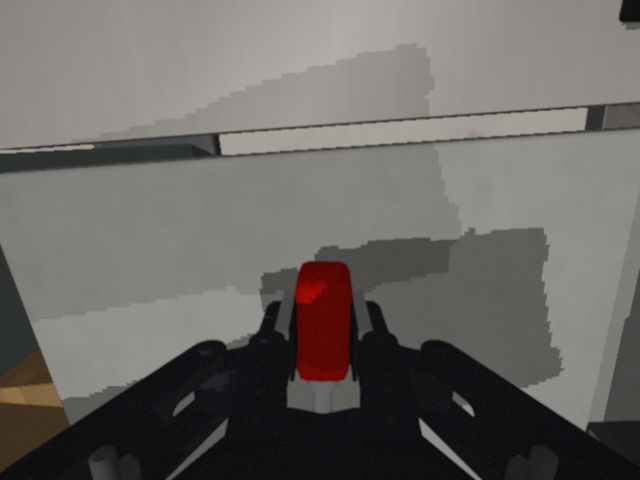

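```bash
python3 - <<'E'
from h import *
np.set_printoptions(precision=4,suppress=True)
c,im,D=load('top8');s,_,D2=load('scene0') if 0 else load('s8')
print(withdepth(c,[(354,266.3),(358,266.5),(361,267)],D))
crop('top8',330,250,380,290,14,'a');crop('s8',295,270,330,310,16,'b')
E
```

```text
[[ 0.4753 -0.1113  0.0418]
 [ 0.4749 -0.1235  0.0463]
 [ 0.4736 -0.1329  0.0463]]
```

View pics/a.png

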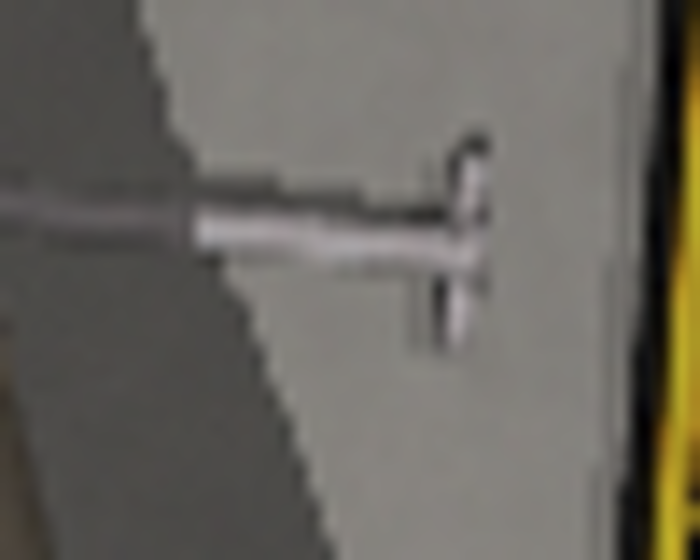

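View pics/b.png

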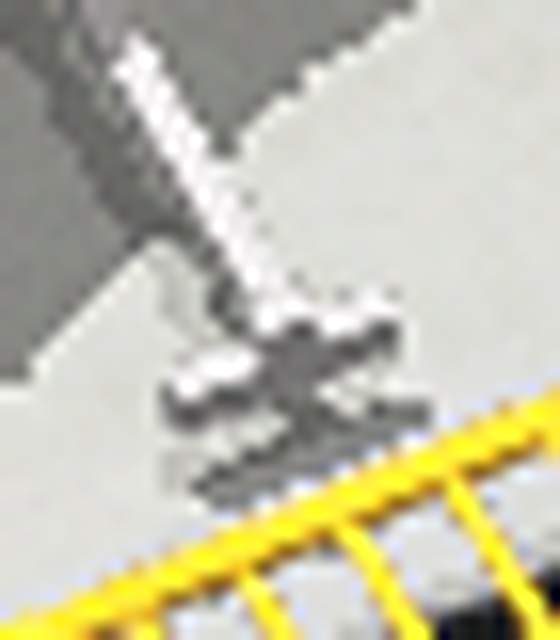

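```bash
python3 -m pendant '[[-0.4,0,0.2,0,1],[-0.8,0,0.25,0,1],[-1.4,0,0.26,0,1],[-1.8,0,0.26,0,1],[-2,0,0.26,0,1]]'; python3 - <<'E'
from h import *
go(.474,-.129,.0255,176)
snap('scene','s9');crop('s9',230,220,410,370,4,'s9c')
E
```

```text
clock: 15.8
position: [0.4798, -0.0459, 0.0241]
ee_rot: [0.731, 0.682, -0.017, -0.008]
ft_force: [-0.9, 0.3, -1.5]
grip_width: 0.257
pos [ 0.4798 -0.0459  0.0241] jaw -3.9 zaxis [-0.035 -0.012 -0.999] clk 15.8 gw 0.257 j1,7 [ 0.16 -0.14]
rows [-2.08 -0.   -0.  ] 0.01
```

View pics/s9c.png

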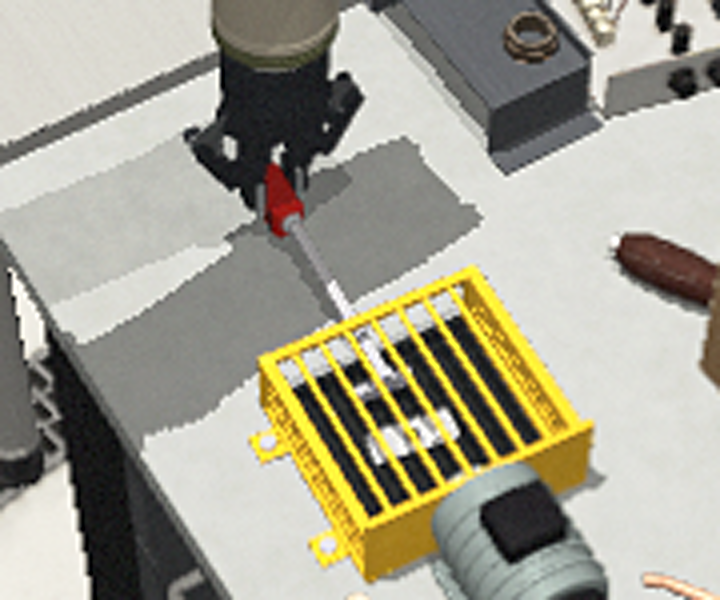

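```bash
python3 -m pendant '[[-0.6,0,-0.02,0,1],[-1.2,0,-0.02,0,1],[-1.7,0,-0.02,0,1],[-2.1,0,-0.02,0,1],[-2.1,0,-0.02,0,1]]'; python3 - <<'E'
from h import *
go(.474,-.129,.0105,176)
snap('scene','s10');crop('s10',230,220,410,370,4,'s10c')
snap('top','top10');crop('top10',360,220,460,310,8,'top10c')
E
```

```text
clock: 16.48
position: [0.4745, -0.129, 0.0262]
ee_rot: [0.731, 0.683, -0.017, -0.007]
ft_force: [-0.7, 0.3, -1.3]
grip_width: 0.255
pos [ 0.4745 -0.129   0.0262] jaw -3.9 zaxis [-0.035 -0.012 -0.999] clk 16.475 gw 0.255 j1,7 [0.28 0.04]
rows [0.   0.   0.39] 0.02
```

View pics/s10c.png

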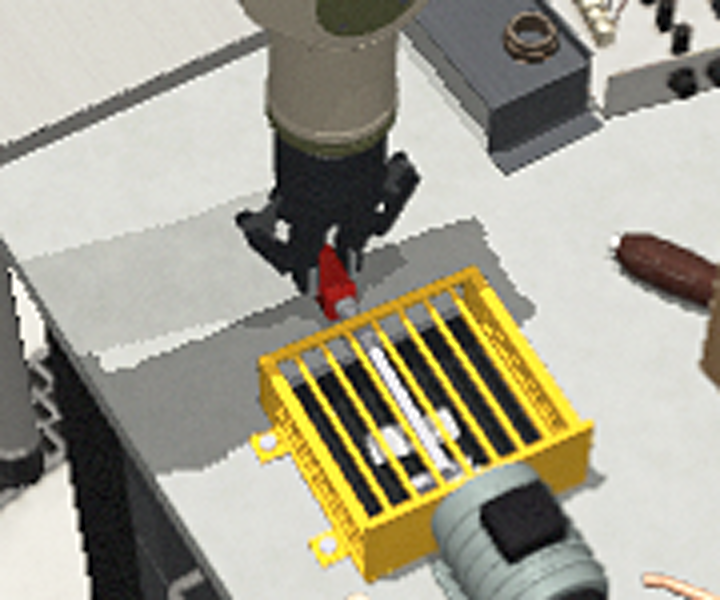

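View pics/top10c.png

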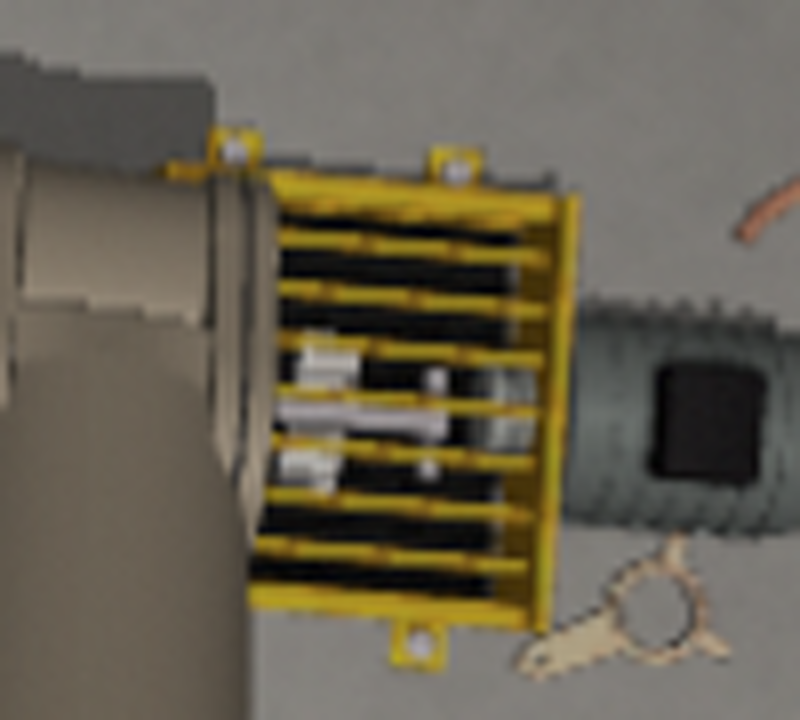

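```bash
python3 -m pendant '[[0,0,0.2,0,1],[0,0,0.34,0,1],[0,0,0.36,0,1]]'; python3 -m pendant '[[0.15,0,0,0,1],[0.35,0,0,0,1],[0.6,0,0,0,1],[0.8,0,0,0,1],[1,0,0,0,1]]'; python3 - <<'E'
from h import *
go(.486,.01,.0105,176)
snap('scene','s11');crop('s11',230,220,410,370,4,'s11c')
E
```

```text
clock: 16.95
position: [0.4739, -0.1278, 0.0113]
ee_rot: [0.73, 0.684, -0.017, -0.008]
ft_force: [0.5, 1.3, 2.0]
grip_width: 0.255
clock: 17.58
position: [0.4768, -0.0879, 0.0113]
ee_rot: [0.73, 0.683, -0.017, -0.007]
ft_force: [-1.0, -1.4, 1.3]
grip_width: 0.254
pos [ 0.4768 -0.0879  0.0113] jaw -3.8 zaxis [-0.035 -0.012 -0.999] clk 17.575 gw 0.254 j1,7 [ 0.21 -0.05]
rows [ 2.46  0.07 -0.02] 0.03
```

View pics/s11c.png

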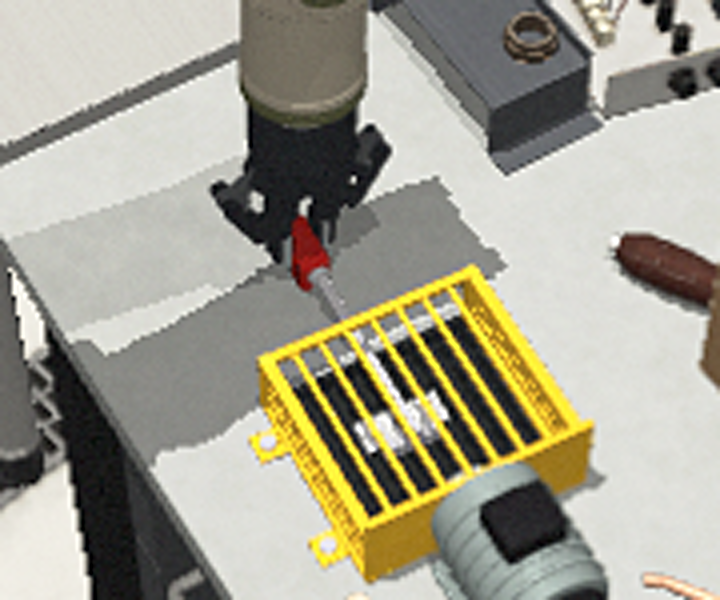

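```bash
python3 -m pendant '[[0.2,0,0,0,1],[0.5,0,0,0,1],[0.8,0,0,0,1],[1.1,0,0,0,1],[1.4,0,0,0,1]]'; python3 -m pendant '[[0.3,0,0,0,1],[0.6,0,0,0,1],[0.9,0,0,0,1],[1.2,0,0,0,1],[1.5,0,0,0,1]]'; python3 - <<'E'
from h import *
go(.486,.027,.0105,176)
snap('scene','s12');crop('s12',230,200,410,350,4,'s12c')
E
```

```text
clock: 18.25
position: [0.4806, -0.0321, 0.0106]
ee_rot: [0.73, 0.683, -0.017, -0.007]
ft_force: [-0.5, -4.5, 4.7]
grip_width: 0.255
clock: 18.88
position: [0.4853, 0.0264, 0.0105]
ee_rot: [0.73, 0.683, -0.017, -0.006]
ft_force: [-0.7, -9.1, 13.7]
grip_width: 0.253
pos [0.4853 0.0264 0.0105] jaw -3.9 zaxis [-0.033 -0.014 -0.999] clk 18.875 gw 0.253 j1,7 [ 0.04 -0.3 ]
rows [0.02 0.02 0.  ] 0.02
```

View pics/s12c.png

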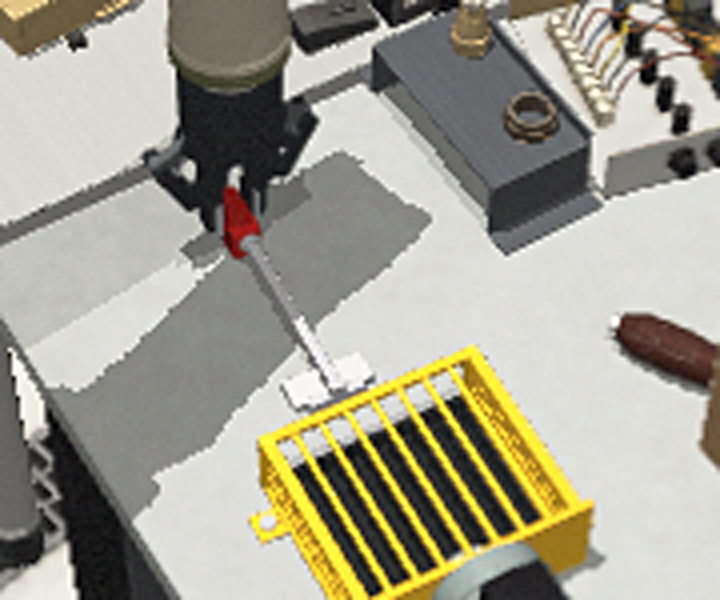

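```bash
python3 -m pendant '[[0.2,0,-0.02,0,1],[0.5,0,-0.03,0,1],[0.75,0,-0.03,0,1],[1,0,-0.03,0,1],[1,0,-0.03,0,1]]'; python3 - <<'E'
from h import *
np.set_printoptions(precision=4,suppress=True)
go(.486,.027,.0105,176)
snap('scene','s13');snap('top','top13');crop('s13',230,200,410,350,4,'s13c');crop('top13',330,220,410,310,8,'top13c')
E
```

```text
clock: 19.55
position: [0.4874, 0.0689, 0.0106]
ee_rot: [0.73, 0.684, -0.016, -0.008]
ft_force: [0.2, -0.3, 7.6]
grip_width: 0.257
pos [0.4874 0.0689 0.0106] jaw -3.7 zaxis [-0.034 -0.011 -0.999] clk 19.55 gw 0.257 j1,7 [-0.02 -0.38]
rows [-1.05  0.03  0.02] 0.04
```

View pics/s13c.png

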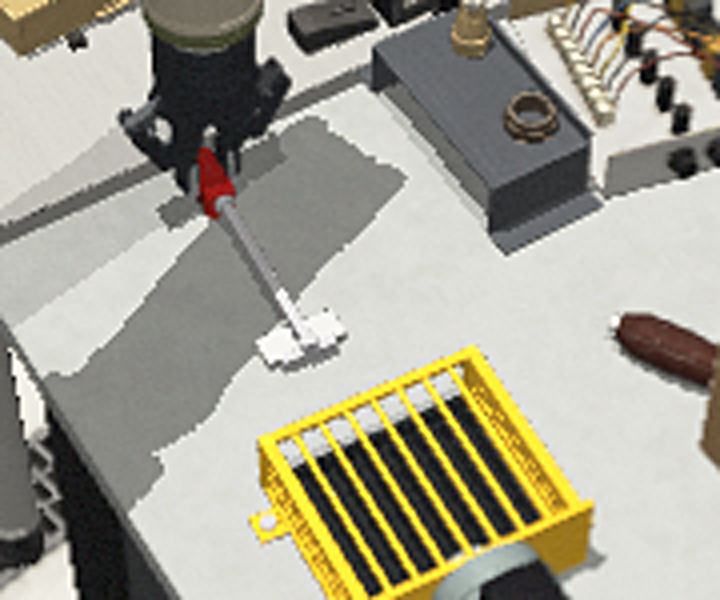

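View pics/top13c.png

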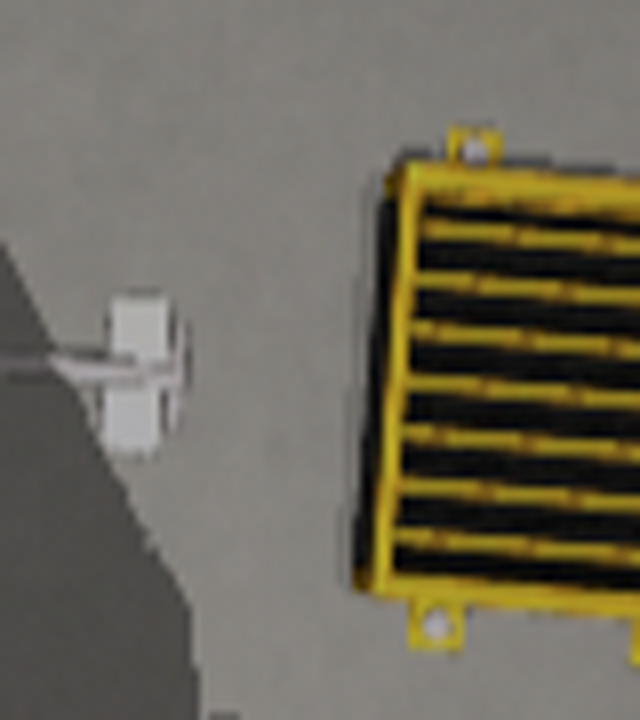

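```bash
python3 -m pendant '[[0,0,-0.6,0,1],[0,0,-1.2,0,1],[0,0,-1.5,0,1],[0,1,-1.5,0,1],[0,2,-1.5,0,1]]'; python3 - <<'E'
from h import *
go(.57,.065,.0125)
E
```

```text
clock: 20.27
position: [0.5694, 0.0633, 0.067]
ee_rot: [0.73, 0.683, -0.017, -0.008]
ft_force: [0.8, -0.6, -0.5]
grip_width: 0.254
pos [0.5694 0.0633 0.067 ] jaw -3.8 zaxis [-0.035 -0.012 -0.999] clk 20.275 gw 0.254 j1,7 [-0.01 -0.34]
rows [0.06 0.06 1.36] 0
```

```bash
python3 -m pendant '[[0,0,0.5,0,1],[0,0,1.0,0,1],[0,0,1.36,0,1],[0,0,1.38,0,1],[0,0,1.38,0,1]]'; python3 - <<'E'
from h import *
go(.57,.065,.0105)
snap('scene','s14');crop('s14',230,180,410,330,4,'s14c')
E
```

```text
clock: 20.9
position: [0.5667, 0.0622, 0.0121]
ee_rot: [0.73, 0.683, -0.017, -0.008]
ft_force: [-1.3, 0.4, 1.3]
grip_width: 0.254
pos [0.5667 0.0622 0.0121] jaw -3.8 zaxis [-0.035 -0.012 -0.999] clk 20.9 gw 0.254 j1,7 [-0.02 -0.35]
rows [0.07 0.08 0.04] 0
```

View pics/s14c.png

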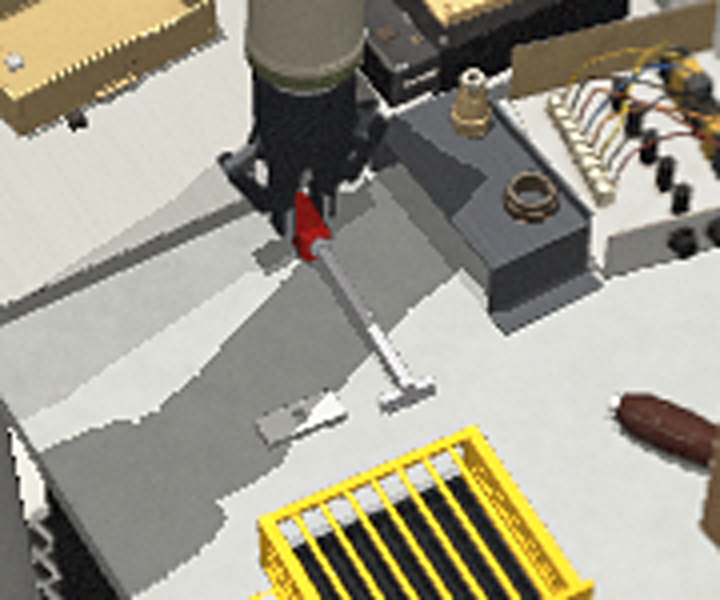

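```bash
python3 -m pendant '[[0,0,0.03,0,1],[0,0,0.03,0,0.5],[0,0,0.03,0,0.5],[0,0,0.03,0,0.5],[0,0,0.03,0,0.5]]';python3 -m pendant '[[0,0,-0.6,0,0.5],[0,0,-1.8,0,0.3],[0,0,-3,0,0],[-1,0,-4.2,0,0],[-1.5,-1,-4.5,0,0]]'; python3 - <<'E'
from h import *
go(.49,-.09,.2,86)
snap('wrist','w15')
E
```

```text
clock: 21.58
position: [0.5669, 0.0618, 0.011]
ee_rot: [0.73, 0.683, -0.017, -0.008]
ft_force: [-0.2, 0.7, 0.7]
grip_width: 0.5
clock: 22.2
position: [0.5315, 0.0047, 0.1963]
ee_rot: [0.731, 0.682, -0.015, -0.006]
ft_force: [-0.9, -0.4, -0.5]
grip_width: 1.001
pos [0.5315 0.0047 0.1963] jaw -4.0 zaxis [-0.029 -0.012 -0.999] clk 22.2 gw 1.001 j1,7 [ 0.08 -0.2 ]
rows [-2.43 -0.87 -0.03] -14.99
```

View pics/w15.png

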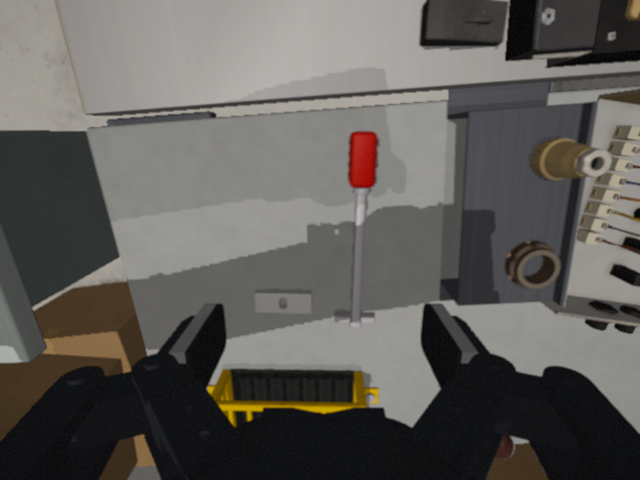

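```bash
python3 - <<'E'
from h import *
np.set_printoptions(precision=4,suppress=True)
c,im,D=load('w15');crop('w15',240,280,390,335,5,'w15c')
p=atz(c,[(255,290),(311.5,291),(312,313),(255,312.5)],.009);print(p,p.mean(0),withdepth(c,[(270,302),(300,302)],D))
t,_,_=load('top13');q=atz(t,[(330+140/8,220+297/8),(330+130/8,220+452/8)],.009);print(q,q.mean(0))
E
```

```text
[[ 0.4462 -0.0716  0.009 ]
 [ 0.5074 -0.0762  0.009 ]
 [ 0.5058 -0.1029  0.009 ]
 [ 0.4425 -0.099   0.009 ]] [ 0.4755 -0.0874  0.009 ] [[ 0.4607 -0.0871  0.0086]
 [ 0.4938 -0.0884  0.0096]]
[[ 0.5048 -0.0928  0.009 ]
 [ 0.4429 -0.0901  0.009 ]] [ 0.4738 -0.0915  0.009 ]
```

View pics/w15c.png

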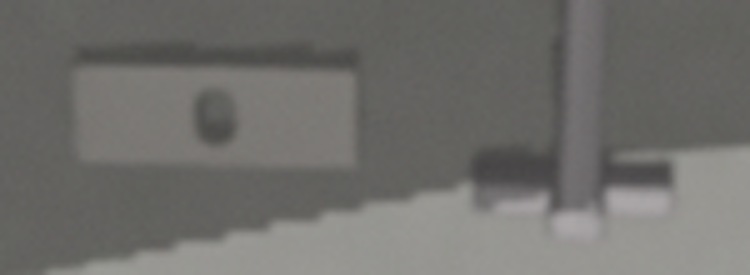

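```bash
python3 -m pendant '[[-0.8,-0.3,0,-1.6,0],[-1.4,-0.7,0,-3.2,0],[-1.9,-1.0,0,-4.8,0],[-2.35,-1.25,0,-6.4,0],[-2.35,-1.25,0,-8,0]]';python3 - <<'E'
from h import *
go(.475,-.0892,.2,86.5)
E
```

```text
clock: 22.88
position: [0.4725, -0.0852, 0.1963]
ee_rot: [0.388, 0.922, -0.013, -0.014]
ft_force: [0.4, 0.3, 1.1]
grip_width: 0.997
pos [ 0.4725 -0.0852  0.1963] jaw 44.4 zaxis [-0.035 -0.013 -0.999] clk 22.875 gw 0.997 j1,7 [0.25 0.83]
rows [-0.11 -0.03 -0.09] -7.02
```

```bash
python3 -m pendant '[[-0.1,-0.03,0,-1.6,0],[-0.1,-0.03,0.5,-3.2,0],[-0.1,-0.03,1,-4.8,0],[-0.1,-0.03,1.7,-6.4,0],[-0.1,-0.03,2.4,-7,0]]';python3 - <<'E'
from h import *
go(.475,-.0892,.06,86.5)
c,_,_=snap('wrist','w16')
E
```

```text
clock: 23.5
position: [0.4718, -0.0885, 0.0995]
ee_rot: [0.031, 0.999, -0.007, -0.017]
ft_force: [-0.3, -0.3, -0.2]
grip_width: 0.997
pos [ 0.4718 -0.0885  0.0995] jaw 86.4 zaxis [-0.035 -0.012 -0.999] clk 23.5 gw 0.997 j1,7 [0.28 1.54]
rows [-0.12  0.    0.98] -0.01
```

View pics/w16.png

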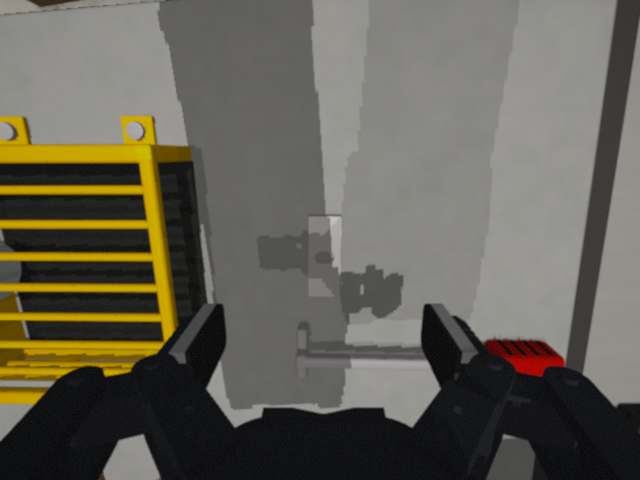

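```bash
python3 - <<'E'
from h import *
np.set_printoptions(precision=4,suppress=True)
c,im,D=load('w16')
p=atz(c,[(308,215),(341,215),(341,297),(308,297)],.009);print(p,p.mean(0))
m=p.mean(0);go(m[0],m[1],.03,86.5)
E
```

```text
[[ 0.4427 -0.0983  0.009 ]
 [ 0.4441 -0.0748  0.009 ]
 [ 0.5072 -0.0779  0.009 ]
 [ 0.5058 -0.1029  0.009 ]] [ 0.475  -0.0885  0.009 ]
pos [ 0.4696 -0.0882  0.096 ] jaw 86.5 zaxis [-0.04  -0.011 -0.999] clk 23.55 gw 0.999 j1,7 [0.28 1.55]
rows [-0.2   0.03  1.64] 0.01
```

```bash
python3 -m pendant '[[-0.2,0,0.6,0,0],[-0.2,0,1.2,0,0.2],[-0.2,0,1.6,0,0.4],[-0.2,0,1.75,0,0.4],[-0.2,0,1.75,0,0.4]]' 25;python3 - <<'E'
from h import *
go(.475,-.0885,.004,86.5)
snap('wrist','w17')
E
```

```text
clock: 24.18
position: [0.4775, -0.0899, 0.0303]
ee_rot: [0.033, 0.999, -0.007, -0.017]
ft_force: [0.7, -0.2, 0.1]
grip_width: 0.601
pos [ 0.4775 -0.0899  0.0303] jaw 86.2 zaxis [-0.035 -0.012 -0.999] clk 24.175 gw 0.601 j1,7 [0.27 1.51]
rows [0.04 0.04 0.66] -0.05
```

View pics/w17.png

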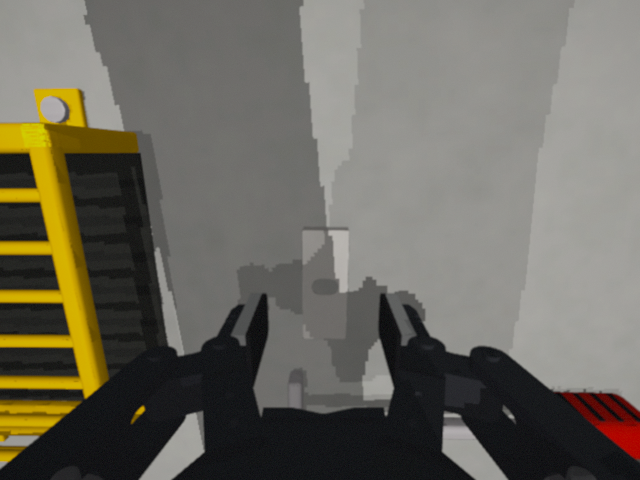

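```bash
python3 -m pendant '[[0.04,0.04,0.4,0,0.4],[0.04,0.04,0.65,0,0.4],[0.04,0.04,0.68,0,0.4]]' 25;python3 -m pendant '[[0,0,0,0,0.6],[0,0,0,0,1],[0,0,0,0,1],[0,0,0,0,1],[0,0,0,0,1]]' 40
```

```text
clock: 24.6
position: [0.4741, -0.0884, 0.0018]
ee_rot: [0.033, 0.999, -0.007, -0.018]
ft_force: [0.2, -0.3, 0.4]
grip_width: 0.598
clock: 25.22
position: [0.4752, -0.0886, 0.0032]
ee_rot: [0.033, 0.999, -0.007, -0.017]
ft_force: [-0.9, 0.0, 5.3]
grip_width: 0.249
```

Width 0.249·85 ≈ 21–24 mm: it holds the bracket. Lift and look.

```bash
python3 -m pendant '[[0,0,-0.3,0,1],[0,0,-0.8,0,1],[0,0,-1.6,0,1],[0,0,-2.4,0,1],[0,0,-3.2,0,1]]';python3 - <<'E'
from h import *
go(.513,.33,.17,86)
snap('wrist','w18')
E
```

```text
clock: 25.85
position: [0.4793, -0.0869, 0.1324]
ee_rot: [0.033, 0.999, -0.007, -0.017]
ft_force: [1.3, -0.4, -0.2]
grip_width: 0.254
pos [ 0.4793 -0.0869  0.1324] jaw 86.2 zaxis [-0.035 -0.012 -0.999] clk 25.85 gw 0.254 j1,7 [0.28 1.54]
rows [-0.12 10.44 -1.09] 0.04
```

View pics/w18.png

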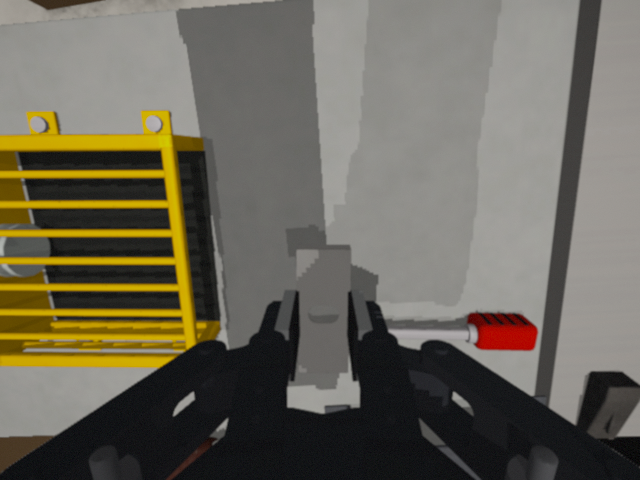

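```bash
python3 -m pendant '[[0,0.8,-0.3,0,1],[0,2,-0.5,0,1],[0,3.2,-0.5,0,1],[0,4.4,-0.5,0,1],[0,5.6,-0.5,0,1]]';python3 -m pendant '[[0,1.2,0,0,1],[0,2.4,0,0,1],[0,3.6,0,0,1],[0,4.6,0,0,1],[0,4.8,0,0,1]]';python3 - <<'E'
from h import *
go(.513,.33,.1,86)
snap('wrist','w19')
E
```

```text
clock: 26.52
position: [0.4948, 0.1383, 0.148]
ee_rot: [0.033, 0.999, -0.007, -0.017]
ft_force: [-0.3, 0.0, -0.6]
grip_width: 0.252
clock: 27.15
position: [0.5063, 0.3314, 0.1448]
ee_rot: [0.031, 0.999, -0.006, -0.018]
ft_force: [0.2, -0.9, -0.4]
grip_width: 0.255
pos [0.5063 0.3314 0.1448] jaw 86.4 zaxis [-0.036 -0.011 -0.999] clk 27.15 gw 0.255 j1,7 [-0.28  0.73]
rows [-0.21 -0.01  1.11] 0.07
```

View pics/w19.png

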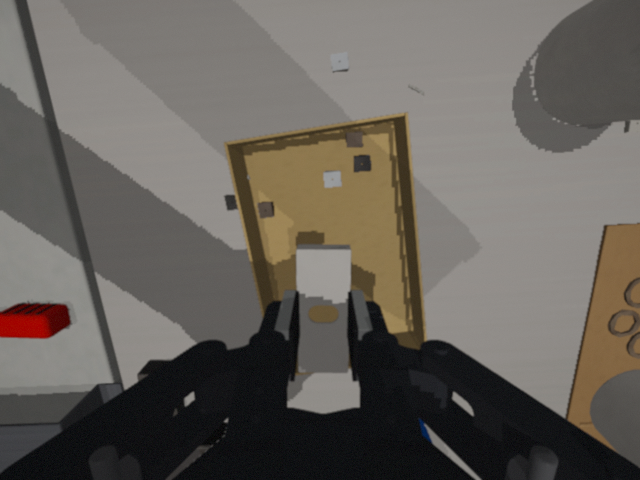

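```bash
python3 - <<'E'
from h import *
np.set_printoptions(precision=4,suppress=True)
c,im,D=load('w19')
print(atz(c,[(228,144),(405,115),(424,350)],.048))
go(.513,.332,.013,83)
E
```

```text
[[0.4252 0.2695 0.048 ]
 [0.414  0.3918 0.048 ]
 [0.595  0.4076 0.048 ]]
pos [0.5067 0.3306 0.1447] jaw 86.4 zaxis [-0.036 -0.011 -0.999] clk 27.2 gw 0.252 j1,7 [-0.28  0.73]
rows [-0.27  0.09  3.28] 0.56
```

```bash
python3 -m pendant '[[-0.25,0.13,0.6,-1,1],[-0.25,0.13,1.4,-1.2,1],[-0.25,0.13,2.2,-1.2,1],[-0.25,0.13,2.9,-1.2,1],[-0.25,0.13,3.2,-1.2,1]]';python3 -m pendant '[[0,0,0,0,1],[0,0,0,0,0.7],[0,0,0,0,0.4],[0,0,0,0,0.4],[0,0,0,0,0.4]]';python3 -m pendant '[[0,0,-0.5,0,0.4],[0,0,-1.5,0,0.4],[0,0,-2.7,0,0.2],[0,0,-3.9,0,0],[1,0,-4.5,0,0]]';python3 - <<'E'
from h import *
go(.513,.33,.1,86)
snap('wrist','w20');snap('scene','s20');snap('top','top20');crop('s20',200,150,420,350,3.5,'s20c');crop('top20',180,190,400,320,3.6,'top20c')
E
```

```text
clock: 27.82
position: [0.5132, 0.3292, 0.0151]
ee_rot: [-0.029, 0.999, -0.007, -0.018]
ft_force: [1.0, -0.6, -0.8]
grip_width: 0.256
clock: 28.45
position: [0.5135, 0.3314, 0.0167]
ee_rot: [-0.03, 0.999, -0.006, -0.018]
ft_force: [-0.8, 0.1, -0.2]
grip_width: 0.601
clock: 29.08
position: [0.4818, 0.3313, 0.2018]
ee_rot: [-0.028, 0.999, -0.004, -0.016]
ft_force: [-0.3, 0.6, 0.4]
grip_width: 0.996
pos [0.4818 0.3313 0.2018] jaw 93.3 zaxis [-0.031 -0.009 -0.999] clk 29.075 gw 0.996 j1,7 [-0.26  0.84]
rows [-0.86 -0.06  2.52] 1.21
```

View pics/w20.png

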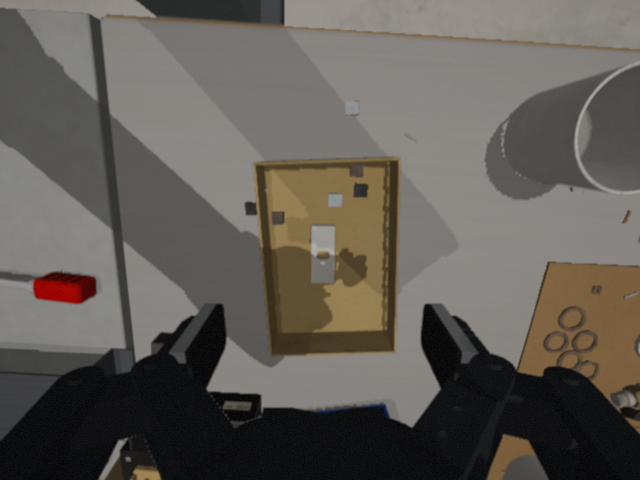

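View pics/s20c.png

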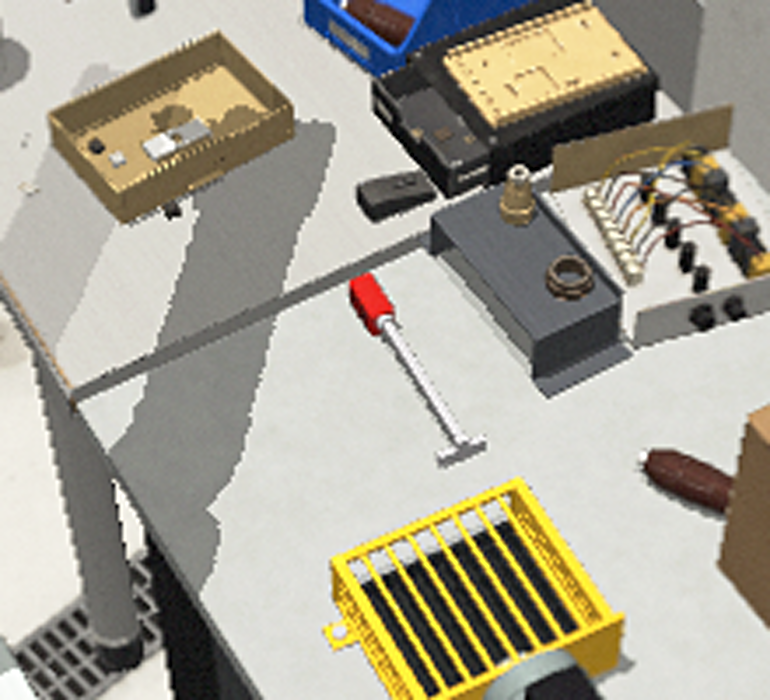

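View pics/top20c.png

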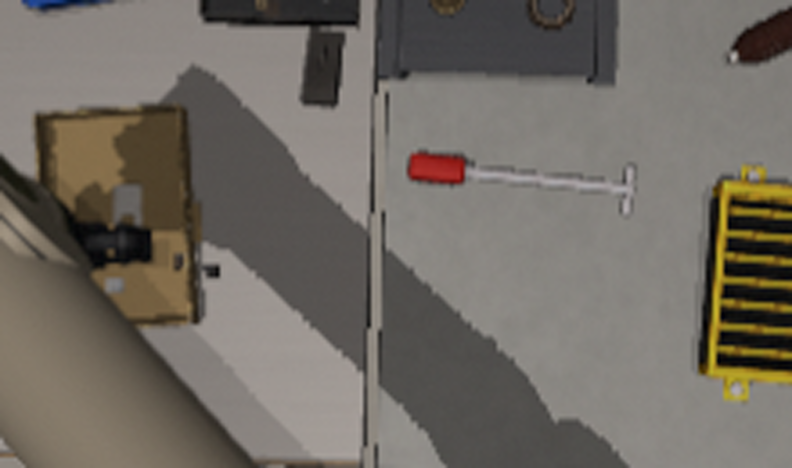

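```bash
python3 -m pendant '[[0,0,0,0,0],[0,0,0,0,0]]'; python3 - <<'E'
from h import *
np.set_printoptions(precision=4,suppress=True)
c,im,D=load('top20');f=lambda x,y:(180+x/3.6,190+y/3.6)
print(withdepth(c,[f(437,168),f(500,177),f(560,182),f(605,187),f(126,203)],D))
from workcell import hand_in
print(hand_in())
E
```

```text
clock: 29.48
position: [0.4802, 0.3306, 0.197]
ee_rot: [-0.029, 0.999, -0.006, -0.018]
ft_force: [0.2, 1.0, 0.0]
grip_width: 0.999
[[ 0.5646  0.0558  0.0335]
 [ 0.5592  0.0003  0.0191]
 [ 0.556  -0.0527  0.0215]
 [ 0.5521 -0.0921  0.0283]
 [ 0.5279  0.3308  0.0133]]
the job is handed in; nothing more can be done
None
```

The bracket is in the tray and the rod lies on the bench outside the guard. I handed the job in at about 29.5 s of the 62 s allowed. No verdict was reported, so what follows rests on my own checks.

**What I did**
- I pulled the rod out by its shank and let go of it on the bench with its handle about 70 mm clear of the riser.
- I then gripped it by the handle, but the last joint came to its limit (2.59 of 2.6 rad) before the rod was turned far enough. I set the rod down and took the handle again with the gripper turned half round.
- I passed the hook over the bracket and drew it out to about 90 mm beyond the guard's mouth. The fingers went near the bracket only after that.
- I laid the rod down beside it at about x = 0.56 m, gripped the bracket across its 24 mm width and released it in the tray.

**Last checks**
- **Bracket:** lies flat inside the tray at about (0.53, 0.33), its top at about 0.013 m, away from the walls.
- **Rod:** released and flat in both the scene and top views. The hook is at about y = -0.09 m, well outside the mouth at about y = -0.184 m.
- **Bystanders:** I never moved near any of them. I did not measure their positions again at the end.
- **Robot:** stopped about 0.2 m up, open and touching nothing.

**Disagreements**
- The top camera's spot depths along the rod scattered by 4 to 6 mm (handle top 0.0335 m against 0.030 expected; shank 0.019 to 0.028 m against 0.0245). I put this down to depth noise at thin edges, and it is not a precise proof that the rod is flat.
- After the joint limit, the tool kept a tilt of about 2 degrees for the rest of the job.

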